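Load the strip reader with cartridges and reference discs

ROBOT

A 6-joint arm with a two-finger parallel gripper is mounted at the origin on the work surface. World frame = base frame: x ahead of the robot, y to its left, z up, the work surface at z = 0. Lengths are in m, angles in rad, forces in N, time in s.
With the tool pointing down it reaches from about 0.275 to 0.85 m from the base axis. Payload 5.2 kg.
Tool frame: the origin (TCP) lies between the finger pads; the fingertips stand 25 mm ahead of it and the grasp point (between the pads) lies 6 mm ahead of it (manip.tip_reach is the distance from the TCP to the fingertips, in m); z points along the fingers, y is the direction in which the jaws open and shut (so a half turn about z gives the same grasp; the last joint's range is limited). The gripper opens to 85 mm and grips with 20 to 120 N. Pads are 22 mm wide; open, the fingers measure 114 mm over their backs; the gripper's body (76 mm by 85 mm) begins 54 mm behind the grasp point. The pads swing forward as they close: fully open they stand 13 mm farther back than shut.
Start: joints at [0.965, 0.259, 1.535, -0, 1.348, -0.203], TCP at [0.216, 0.506, 0.256] pointing down, gripper open.
Joint ranges: [-3.14, 3.14], [-0.91, 2.08], [0.19, 2.58], [-1.22, 4.36], [0.22, 2.71], [-3.12, 3.12]. Speed limits (rad/s): [2.57, 2.57, 3.14, 3.14, 3.14, 3.14].

INTERFACE

Orientations are given as [roll, pitch, yaw] about the fixed x, y, z axes, in that order (R = Rz(yaw) Ry(pitch) Rx(roll)).
In Python, from cell import manip gives the robot as it stands.
- The arm moves only by the tool apply_moves, never from a script. Its argument "commands" is a list of rows, each a list of 7 numbers: the turn, a rotation vector about the tool's x, y, z as a fraction of full scale, then the shift along the tool's x, y, z as a fraction of full scale, then the opening, from 0 (shut) to 1 (fully open). In form: [[ax, ay, az, dx, dy, dz, fingers], ...]. A call has 1 to 12 rows; each row shifts and turns the pose as measured when the row begins, along the tool's axes as they then stand; what a row does not reach is not made up. Full scale, the value 1, is 0.03 m for a shift and 45 degrees for a turn. A row lasts 1/10 s, in which the tool goes at most 50 mm and 8.59 degrees, less where a joint would pass 70% of its speed; a pose out of reach is approached as far as the arm can. A call with a number of a shift or a turn outside -1 to 1 is refused whole. A call with a gripper value outside its range is refused whole. The fingers move at their own pace and stop on an object; "force" is the grip in N (left out, the last holds). Time passes only in rows, so rows that do not move let the fingers close. It gives the time, the measured TCP pose, the force and the opening at its end, in the units of the state.
- manip.sense(): the state, without advancing time (a new reading comes with each control period).
- manip.get_image(name): name is "scene" or "top"; returns (picture, depth): 400x640x3 uint8, red, green, blue; 400x640 float32, m along the optical axis (not along the pixel's ray), 0 where there is no reading.
- manip.camera_params(name): a dict with "intrinsics" (3x3 intrinsics, pixels), "extrinsics" (4x4, takes a point from camera to world coordinates). Camera axes: x right, y down, z forward; pixel columns grow to the right and rows downward; lengths in m; the calibration is good to about 2 mm. A picture is of the moment at which its call begins. camera_params takes no time and is no camera call.
- manip.sign_off(): hands the job in, once; it reports no verdict.
The state is a dict: "time": time; "joint_pos": joint angles; "qd": joint speeds; "effort": joint torques, N m; "position": TCP position; "tcp_rot": TCP orientation; "wrist_force": force on the tool from outside, world axes, zero at the start; "moment": the same for the moment, N m; "width": opening from 0.0 (shut) to 1.0 (fully open).
Only numpy, scipy, OpenCV 4.12 (cv2) and the standard library are available. Lean on these libraries where they do the work, as an engineer would, in place of code of your own. Each camera call takes 0.05 s, during which the arm holds its last target. There are 200 camera calls.

TASK

Load the strip reader: nudge the three white test cartridges under its bridge into an even row, one in the middle of each printed black lane stripe, straight, windows up, with the far ends flush against the aluminium stop. Also drop each of the two steel reference discs, white face up, into the holder pocket of its own size so that it sits flat on the bottom. Leave the cap, vial, jar and dropper bottle where they stand.

Things in the scene. Friction and masses are not known exactly. Their poses are not given: they have to be found in the camera images.
- reader: white strip reader fixed on the bench: a bridge over three lanes, 270 mm wide. Origin: bench level, middle of the bridge's near edge; x along the lanes away from the robot, y left, z up. In front lies a printed grey sheet of no height with three black lane stripes; a loaded cartridge's near end is 5 mm inside the bridge's near edge, so the tool must lean back (20 to 45 degrees) to take it home
- bridge (a point): middle of the near lower edge of the bridge, 65 mm above the bench. The bridge spans reader x 0 to 56 mm, y -105 to 105 mm, from 65 to 130 mm high; its near face slopes back from x = 0 at the underside to 50 mm at the top. Pillars: x 30 to 90 mm, y 105 to 135 mm either side, 130 mm high
- stop (a point): middle of the near face of the aluminium stop bar at bench level, 75 mm beyond the reader's origin; the bar is 210 mm long and 10 mm high, and is seen from above beyond the bridge
- lane1 (a point): centre of the underside of a cartridge properly loaded in the left lane, at bench level under the bridge (40 mm beyond the bridge's near edge); x runs along the lane towards the stop, y to the left. Lanes are 60 mm apart, each printed as a black stripe 30 mm wide
- lane2 (a point): centre of the underside of a cartridge properly loaded in the middle lane, at bench level under the bridge (40 mm beyond the bridge's near edge); x runs along the lane towards the stop, y to the left. Lanes are 60 mm apart, each printed as a black stripe 30 mm wide
- lane3 (a point): centre of the underside of a cartridge properly loaded in the right lane, at bench level under the bridge (40 mm beyond the bridge's near edge); x runs along the lane towards the stop, y to the left. Lanes are 60 mm apart, each printed as a black stripe 30 mm wide
- cartridge1: white plastic test cartridge, 70 (x) x 24 (y) x 18 mm, grey result window and round sample well on its upper face; lies loose on the bench; origin: centre of its underside, x along its length, z up
- cartridge2: white plastic test cartridge, 70 (x) x 24 (y) x 18 mm, grey result window and round sample well on its upper face; lies loose on the bench; origin: centre of its underside, x along its length, z up
- cartridge3: white plastic test cartridge, 70 (x) x 24 (y) x 18 mm, grey result window and round sample well on its upper face; lies loose on the bench; origin: centre of its underside, x along its length, z up
- holder: aluminium block fixed on the bench, 70 (x) x 110 (y) x 16 mm, with two round pockets in its top, 6 mm deep; origin: centre of its underside. It may be on the left or the right of the reader's lanes
- pocket_large (a point): centre of the mouth (top of the block, 16 mm above the bench) of the 41 mm wide, 6 mm deep pocket
- pocket_small (a point): centre of the mouth (top of the block, 16 mm above the bench) of the 31 mm wide, 6 mm deep pocket
- disc_large: steel disc with a white ceramic face, 36 mm diameter, 16 mm high, lying flat on the bench in front of the holder; origin: centre of its underside, z up
- disc_small: steel disc with a white ceramic face, 26 mm diameter, 16 mm high, lying flat beside the other in front of the holder; origin: centre of its underside, z up
- cap: bystander: round grey plastic cap, 31 mm diameter, 12 mm high with a small nub, lying among the discs; origin: centre of its underside
- vial: bystander: small amber vial standing behind the holder, 18 mm diameter, 34 mm high; origin: centre of its underside
- dropper: bystander: white dropper bottle with a blue cap standing left of the reader, 28 mm diameter, 62 mm high; origin: centre of its underside
- jar: bystander: amber jar with a white lid standing right of the reader, 40 mm diameter, 55 mm high; origin: centre of its underside
Mind the look-alikes: they are no part of the job. What is shaped like the cartridge3 but green or purple is not meant.

How it is judged:
By the outcome, as a careful person would: the job done as asked, in the order asked, and still so for the second after the job is handed in, with the robot touching nothing.
It also fails if it takes over 72 s, if anything falls off the work surface, if the arm or the gripper's body presses on something with over 40 N, if the wrist force passes 120 N, or if a joint passes its speed limit or range.

## Working session

There is one attempt and no reset: what is moved stays moved. The work goes in short steps, Python scripts to look and compute and a tool call to move; the robot and the scene stay as the last step left them, time stands still between calls to the robot, and variables do not carry over. Pictures are saved under pics/ and viewed, about 8 in all and at most 12, crops included, and the job is handed in when it is done.

Besides the shell and the picture viewer there is one more tool, called after "Call:" as a command line: name --pt "numbers of a row" for each row, then --argument value for the rest. apply_moves: Moves the arm, as the interface text tells. Shift numbers are shares of 0.03 m and turn numbers shares of 45 degrees, none past 1 either way. Its arguments: {"type":"object","properties":{"commands":{"type":"array","items":{"type":"array","items":{"type":"number"}}},"force":{"type":"number"}},"required":["commands"]}

```bash
ls; mkdir -p pics; cat > h.py <<'E'
import numpy as np, cv2
from cell import manip
def grab(n):
    im,d=manip.get_image(n); p=manip.camera_params(n)
    return im,d,np.array(p["intrinsics"]),np.array(p["extrinsics"])
def ray(px,K,T,z):
    px=np.atleast_2d(px).astype(float)
    r=np.c_[(px[:,0]-K[0,2])/K[0,0],(px[:,1]-K[1,2])/K[1,1],np.ones(len(px))]@T[:3,:3].T
    o=T[:3,3]; return o+r*((z-o[2])/r[:,2])[:,None]
def proj(P,K,T):
    c=(np.atleast_2d(P)-T[:3,3])@T[:3,:3]; u=c@K.T; return u[:,:2]/u[:,2:]
E
python3 - <<'E'
from h import *
for n in("top","scene"):
    im,d,K,T=grab(n); cv2.imwrite(f"pics/{n}0.png",im[:,:,::-1]); np.savez(f"{n}0.npz",im=im,d=d,K=K,T=T)
    print(n,K.round(1).tolist(),T.round(3).tolist())
print(manip.sense())
E
```

```text
pics
top [[394.1, 0.0, 320.6], [0.0, 394.1, 200.5], [0.0, 0.0, 1.0]] [[0.005, -0.998, 0.065, 0.513], [-1.0, -0.004, 0.013, -0.005], [-0.013, -0.065, -0.998, 1.221], [0.0, 0.0, 0.0, 1.0]]
scene [[423.6, 0.0, 315.0], [0.0, 423.6, 201.2], [0.0, 0.0, 1.0]] [[-0.834, 0.381, -0.4, 1.036], [0.552, 0.577, -0.602, 0.632], [0.002, -0.722, -0.692, 0.775], [0.0, 0.0, 0.0, 1.0]]
{'time': 0.1, 'joint_pos': array([ 9.65195943e-01,  2.59252522e-01,  1.53598630e+00, -1.74201648e-05,
        1.34801983e+00, -2.02836226e-01]), 'qd': array([ 3.29584483e-04,  4.68140181e-04, -1.26774016e-03,  2.33452082e-05,
       -7.31022875e-04, -8.53537516e-05]), 'effort': array([ 1.44296362e-03, -4.46965814e+01, -2.91251618e+01, -3.72640970e-04,
        6.17572776e-03,  2.79056906e-05]), 'position': array([0.21532183, 0.50561366, 0.25556219]), 'tcp_rot': array([-3.13995738e+00, -3.18978508e-04,  2.73883210e+00]), 'wrist_force': array([ 0.212062  ,  0.36764314, -0.4959661 ]), 'moment': array([-0.03604638,  0.03084912,  0.02681208]), 'width': 0.999729309944258}
```

View pics/top0.png

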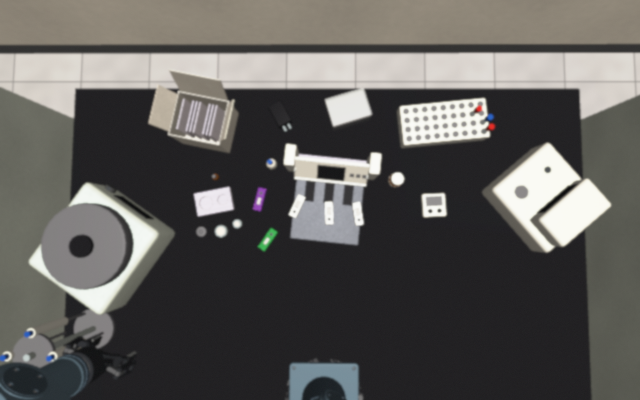

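View pics/scene0.png

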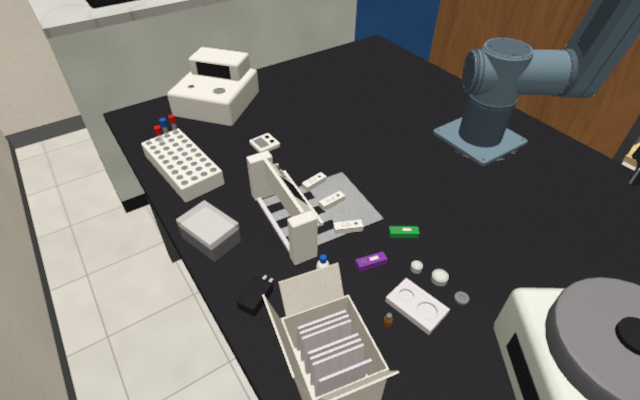

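Top view: reader at about (330,165), cartridges at (297,207), (329,213) and (358,213). The holder is at (213,202), with large disc (221,231), small disc (237,224), and cap (201,231).

Things that could be mistaken for what I want:
- **Purple block (259,199) and green block (267,239):** not cartridges.
- **Grey cap (201,231):** not a disc.
- **White-lidded jar (397,180) and meter (433,205):** not part of the job.

I'll take the three white cartridges on the grey sheet and the two white-faced discs. One close crop will check this.

```bash
python3 - <<'E'
from h import *
f=np.load("top0.npz"); im=f["im"]
c=cv2.resize(im[135:255,185:415],None,fx=3.45,fy=3.45,interpolation=cv2.INTER_CUBIC)
cv2.imwrite("pics/topcrop.png",c[:,:,::-1])
E
```

```text
(no output)
```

View pics/topcrop.png

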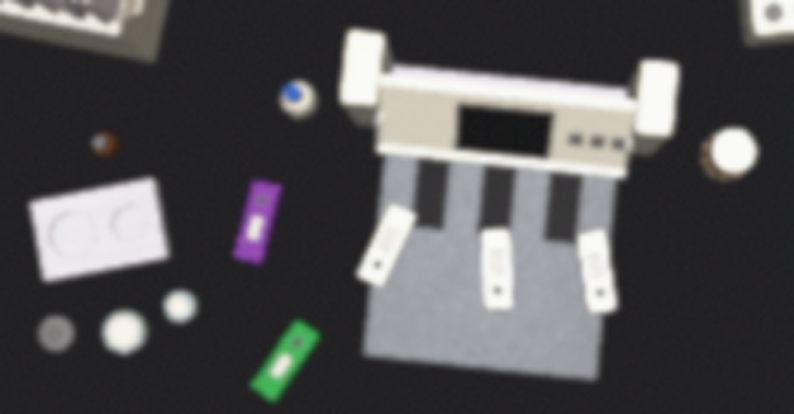

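The crop confirms the choice: three white windowed cartridges on the sheet, the large pocket on the left of the holder, discs at crop (124,331) and (180,306), and the grey cap at (56,333). Next I measure.

```bash
cat >> h.py <<'E'
def objs(im,K,T,roi,lo,hi,z,amin,amax,S=6,sat=60):
    x0,y0,x1,y1=roi
    c=cv2.resize(im[y0:y1,x0:x1],None,fx=S,fy=S,interpolation=cv2.INTER_CUBIC)
    g=c.max(2).astype(int); s=g-c.min(2)
    m=((g>lo)&(g<=hi)&(s<sat)).astype(np.uint8)
    out=[]
    for k in cv2.findContours(m,cv2.RETR_EXTERNAL,cv2.CHAIN_APPROX_NONE)[0]:
        px=(k[:,0]+.5)/S-.5+[x0,y0]
        P=ray(px,K,T,z)[:,:2].astype(np.float32)*1000
        a=cv2.contourArea(P)
        if amin<a<amax:
            (cx,cy),(w,h),t=cv2.minAreaRect(P)
            if w<h: w,h,t=h,w,t+90
            t=(t+90)%180-90
            out.append(dict(px=px.mean(0).round(1).tolist(),c=(round(cx,1),round(cy,1)),wh=(round(w,1),round(h,1)),ang=round(t,2),area=round(a)))
    return out
E
python3 - <<'E'
from h import *
for n,rois in (("top",[("cart",(283,190,372,228),205,0.018),("disc",(190,213,250,245),110,0.016),("cap/any",(190,213,250,245),70,0.014),("holder",(185,180,240,222),125,0.016)]),):
    f=np.load(n+"0.npz"); im,K,T,d=f["im"],f["K"],f["T"],f["d"]
    for nm,r,lo,z in rois:
        for o in objs(im,K,T,r,lo,255,z,200,12000): print(n,nm,o)
# sheet and stripes
    for o in objs(im,K,T,(283,170,372,250),100,190,0,3000,60000): print("sheet",o)
    for o in objs(im,K,T,(283,170,372,250),0,80,0,300,3000): print("stripe",o)
    print("vals",im[240,325],im[190,330],im[213,322:336].tolist(), im[231,214:230].max(1),im[224,230:245].max(1),im[202,190:238:3].max(1))
E
```

```text
top cart {'px': [328.6, 212.7], 'c': (555.0, -13.7), 'wh': (68.7, 28.0), 'ang': 0.23, 'area': 1755}
top cart {'px': [357.4, 213.1], 'c': (554.1, -101.2), 'wh': (71.4, 25.2), 'ang': 8.81, 'area': 1612}
top cart {'px': [296.7, 205.5], 'c': (576.3, 83.8), 'wh': (71.9, 25.5), 'ang': -23.06, 'area': 1657}
top disc {'px': [200.8, 231.1], 'c': (497.0, 377.2), 'wh': (26.7, 26.5), 'ang': -89.72, 'area': 555}
top disc {'px': [220.5, 230.7], 'c': (498.5, 317.0), 'wh': (39.0, 38.3), 'ang': 68.75, 'area': 1161}
top disc {'px': [236.6, 223.3], 'c': (521.2, 267.9), 'wh': (29.2, 28.0), 'ang': -89.74, 'area': 638}
top disc {'px': [205.8, 213.7], 'c': (548.4, 362.1), 'wh': (61.7, 10.7), 'ang': -89.76, 'area': 405}
top cap/any {'px': [200.8, 231.2], 'c': (496.5, 378.1), 'wh': (33.5, 32.6), 'ang': -89.72, 'area': 862}
top cap/any {'px': [220.5, 230.7], 'c': (498.4, 317.5), 'wh': (43.3, 42.4), 'ang': 72.64, 'area': 1431}
top cap/any {'px': [236.7, 223.3], 'c': (521.2, 268.0), 'wh': (32.8, 32.2), 'ang': -88.99, 'area': 835}
top cap/any {'px': [207.2, 213.8], 'c': (547.4, 358.4), 'wh': (74.6, 12.8), 'ang':
[... 386 characters left out ...]
1.9, 23.5), 'ang': -5.66, 'area': 1115}
stripe {'px': [309.5, 190.6], 'c': (623.6, 46.4), 'wh': (57.0, 23.7), 'ang': -5.46, 'area': 1233}
stripe {'px': [330.9, 173.8], 'c': (674.7, -19.7), 'wh': (81.6, 30.9), 'ang': -89.85, 'area': 2184}
vals [142 144 151] [55 55 55] [[166, 168, 175], [172, 174, 180], [204, 204, 206], [237, 238, 235], [245, 245, 242], [242, 241, 237], [240, 238, 233], [238, 236, 230], [239, 238, 234], [244, 244, 241], [241, 241, 239], [213, 214, 214], [173, 174, 180], [161, 163, 171]] [105 170 218 240 247 248 248 248 248 244 231 204 157 104  57  39] [ 36  52 109 178 221 241 247 247 241 222 191 136  75  43  35] [ 34  44 219 220 238 239 238 237 238 231 235 238 235 238 149  36]
```

```bash
cat >> h.py <<'E'
def blob(mask_px_contour,K,T,z):
    P=ray(mask_px_contour,K,T,z)[:,:2].astype(np.float32)*1000
    m=cv2.moments(P); c=np.array([m["m10"],m["m01"]])/m["m00"]
    a=.5*np.degrees(np.arctan2(2*m["mu11"],m["mu20"]-m["mu02"]))
    return c,a,abs(m["m00"])
def contours(im,roi,lo,S=6,sat=60):
    x0,y0,x1,y1=roi
    c=cv2.resize(im[y0:y1,x0:x1],None,fx=S,fy=S,interpolation=cv2.INTER_CUBIC)
    g=c.max(2).astype(int); m=((g>lo)&(g-c.min(2)<sat)).astype(np.uint8)
    return [(k[:,0]+.5)/S-.5+[x0,y0] for k in cv2.findContours(m,cv2.RETR_EXTERNAL,cv2.CHAIN_APPROX_NONE)[0] if cv2.contourArea(k)>30*S*S]
def cloud(d,K,T):
    v,u=np.mgrid[:d.shape[0],:d.shape[1]]; q=np.stack([(u-K[0,2])/K[0,0]*d,(v-K[1,2])/K[1,1]*d,d],-1)
    P=q@T[:3,:3].T+T[:3,3]; P[d<=0]=np.nan; return P*1000
E
python3 - <<'E'
from h import *
f=np.load("top0.npz"); im,K,T,d=f["im"],f["K"],f["T"],f["d"]
for k in contours(im,(283,196,372,228),205): print("cart",*blob(k,K,T,.018))
f2=np.load("scene0.npz"); im2,K2,T2,d2=f2["im"],f2["K"],f2["T"],f2["d"]
for r in [(295,165,372,240)]:
    for k in contours(im2,r,205): print("scene cart",k.mean(0).round(),*blob(k,K2,T2,.018))
for k in contours(im2,(405,255,452,290),150): print("scene disc",k.mean(0).round(),*blob(k,K2,T2,.016))
# predicted scene px of top-found discs
print(proj(np.array([[498.5,317.2,16],[521.2,268,16],[497,378,12],[576,84,18],[589,341,16]])/1000,K2,T2).round(1))
# pockets by depth
th=np.radians(11.29); c=np.array([589.2,341.5])
for n,dd,KK,TT in(("top",d,K,T),("scene",d2,K2,T2)):
    P=cloud(dd,KK,TT); q=(P[...,:2]-c); x=q[...,0]*np.cos(th)+q[...,1]*np.sin(th); y=-q[...,0]*np.sin(th)+q[...,1]*np.cos(th)
    ins=(abs(x)<31)&(abs(y)<51); zt=np.nanmedian(P[...,2][ins]); print(n,"holder z",zt,np.nanpercentile(P[...,2][ins],[2,10,30,70,95]))
    low=ins&(P[...,2]<zt-3.2)
    for s in(1,-1):
        m=low&(y*s>0); print("pocket side",s,m.sum(), x[m].mean(),y[m].mean(),np.ptp(x[m]),np.ptp(y[m]), P[m].mean(0))
# bridge
P=cloud(d,K,T)
for u in range(296,368,10):
    print(u,[ (v,P[v,u].round(0).tolist()) for v in range(152,190,1) if v in(153,154,155,156,157,158,159,160) or 175<v<190][8:] if u in(326,) else "")
E
```

```text
cart [554.85889659 -13.61373418] 2.3439818478722265 1755.0750110720273
cart [ 554.10452499 -101.29478963] 7.411169553029647 1612.398688865127
cart [575.63490885  84.14466123] -24.660098901513912 1600.887153036194
scene cart [348. 224.] [575.30943646  85.43034156] -24.749683150030002 1691.2474864869146
scene cart [332. 198.] [554.89707168 -12.82355788] 2.4544809443013156 1696.433407454142
scene cart [304. 208.] [640.76869043  -8.11890457] 68.94129642526053 3332.6645895259135
scene cart [314. 179.] [ 553.30653885 -100.18576921] 8.263411882776609 1567.003855436109
scene disc [411. 286.] [569.27473578 302.51609152] -70.67781634491296 655.8150034947321
scene disc [440. 275.] [497.96639012 318.52377055] 11.711359077676088 1000.1990460874513
scene disc [417. 265.] [520.67031774 269.19898709] 35.735797161768 532.8557304246351
[[439.3 274.9]
 [416.  264.5]
 [460.3 295.3]
 [347.4 223.7]
 [416.4 302.3]]
top holder z 14.529145474982519 [ 6.74995813  8.86672383 12.21555304 16.63965439 19.40267704]
pocket side 1 109 1.6583417045410802 26.14671088050297 59.70792490701445 41.56159520459212 [585.7073
[... 254 characters left out ...]
2339]
pocket side 1 243 -1.962552002755577 24.080727702419885 50.47520530255434 39.25734366535984 [582.56102138 364.73051915   9.56860865]
pocket side -1 124 -2.5302016169373194 -28.593737450146044 30.069481484865403 28.380097848997167 [592.31669943 312.96423426   9.60553311]
296 
306 
316 
326 [(176, [659.0, -5.0, 87.0]), (177, [656.0, -5.0, 84.0]), (178, [654.0, -5.0, 80.0]), (179, [651.0, -5.0, 79.0]), (180, [649.0, -5.0, 74.0]), (181, [646.0, -5.0, 72.0]), (182, [651.0, -5.0, 3.0]), (183, [647.0, -5.0, 5.0]), (184, [645.0, -5.0, 0.0]), (185, [642.0, -5.0, 1.0]), (186, [639.0, -5.0, -1.0]), (187, [635.0, -5.0, 2.0]), (188, [632.0, -5.0, 8.0]), (189, [629.0, -5.0, 3.0])]
336 
346 
356 
366
```

```bash
python3 - <<'E'
from h import *
f=np.load("top0.npz"); im,K,T,d=f["im"],f["K"],f["T"],f["d"]
f2=np.load("scene0.npz"); im2,K2,T2,d2=f2["im"],f2["K"],f2["T"],f2["d"]
def fr(nm,c,ang):
    print(nm,c,ang)
# pillars in the depth: points z>122
for n,dd,KK,TT in(("top",d,K,T),("scene",d2,K2,T2)):
    P=cloud(dd,KK,TT); Z=P[...,2]
    m=(Z>124)&(Z<137)&(P[...,0]>600)&(P[...,0]<800)&(abs(P[...,1]+20)<170)
    nl,lab=cv2.connectedComponents(m.astype(np.uint8))
    for i in range(1,nl):
        q=P[lab==i]
        if len(q)>30: print(n,"high blob",len(q),q.mean(0).round(1),q.min(0).round(0),q.max(0).round(0))
# lip edge: row where max channel falls from >200 to sheet, per column, z=.065
pts=[]
S=im.max(2).astype(float)
for u in range(300,362):
    col=S[176:190,u]; g=np.diff(col); k=int(np.argmin(g)); 
    kk=slice(max(0,k-1),k+2); w=-g[kk]; v=176+.5+(np.arange(14-1)[kk]*w).sum()/w.sum()
    pts.append((u,v))
pts=np.array(pts); P=ray(pts,K,T,.065)[:,:2]*1000
vx,vy,x0,y0=cv2.fitLine(P.astype(np.float32),cv2.DIST_HUBER,0,.01,.01).ravel()
a=np.degrees(np.arctan2(-vx,vy)) if vy>0 else np.degrees(np.arctan2(vx,-vy))
print("lip yaw",a,"pt",x0,y0)
for k in contours(im,(280,140,300,172),200)+contours(im,(366,148,384,180),200): print("pillar top img",k.mean(0).round(1),*blob(k,K,T,.13), cv2.minAreaRect((ray(k,K,T,.13)[:,:2]*1000).astype(np.float32)))
cv2.imwrite("pics/scrop.png",cv2.resize(im2[140:340,235:475],None,fx=3.3,fy=3,interpolation=cv2.INTER_CUBIC)[:,:,::-1])
E
```

```text
top high blob 773 [697.9 -21.9 129.6] [ 660. -156.  124.] [744. 113. 136.]
scene high blob 812 [703.6   1.6 128.8] [ 662. -158.  124.] [746. 117. 133.]
lip yaw -5.714919 pt 639.21967 -45.319668
pillar top img [292.6 158. ] [707.44789796  91.47903632] 19.784686118308134 2159.852053136565 ((704.9046020507812, 91.32176208496094), (78.34445190429688, 43.87383270263672), 0.4627147316932678)
pillar top img [372.8 164.1] [ 688.28203342 -138.24236213] -16.721245869485536 1821.1840914902277 ((688.9746704101562, -135.37692260742188), (40.13506317138672, 61.739013671875), 84.5596923828125)
```

View pics/scrop.png

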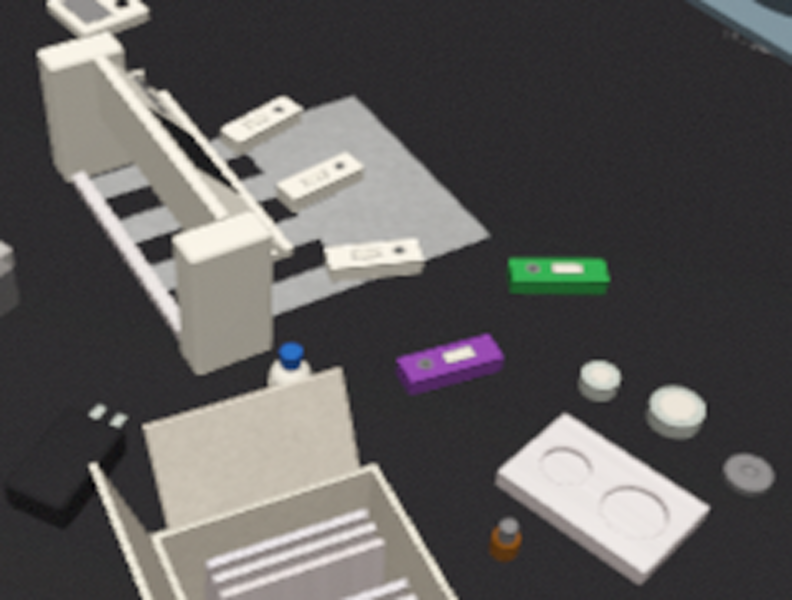

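Scene crop: all three cartridges lie window up. The pockets are at crop (567,467) small and (634,512) large, and both cameras agree to about 1 mm. Now I'll write a helper that works out moves, then take cartridge 1 (left) with the tool leaned back 35°.

```bash
cat >> h.py <<'E'
from scipy.spatial.transform import Rotation as Ro
def plan(x,y,z,psi,tilt):
    "mm, deg; tool y left of psi, leaned back by tilt"
    s=manip.sense(); c,n=np.cos(np.radians(tilt)),np.sin(np.radians(tilt))
    Rt=Ro.from_euler("z",psi,degrees=True).as_matrix()@np.array([[-c,0,n],[0,1,0],[-n,0,-c]])
    Rc=Ro.from_euler("xyz",s["tcp_rot"]).as_matrix(); p=s["position"]*1000
    rv=Ro.from_matrix(Rc.T@Rt).as_rotvec(degrees=True); dv=np.array([x,y,z])-p
    print("t",round(s["time"],2),"pos",p.round(1),"turn/45",(rv/45).round(3),"=deg",rv.round(1),"shift/30 now-axes",(Rc.T@dv/30).round(2),"final-axes",(Rt.T@dv/30).round(2),"F",s["wrist_force"].round(1),"w",round(float(s["width"]),3))
U=np.array([.9951,-.0985]); V=np.array([.0985,.9951])
def rd(x,y): return U*(640.3+x)+V*(48.1+y)
E
python3 -c "
from h import *
print(manip.tip_reach)
plan(543.7-40,99.4+18,100,-24.7,35); plan(543.7,99.4,30,-24.7,35); print([rd(5,k) for k in(60,0,-60)])"
```

```text
0.025
t 0.1 pos [215.3 505.6 255.6] turn/45 [ 0.009 -0.778  0.036] =deg [  0.4 -35.    1.6] shift/30 now-axes [-13.92  -8.13   5.19] final-axes [-8.61 -7.74 12.36] F [ 0.2  0.4 -0.5] w 1.0
t 0.1 pos [215.3 505.6 255.6] turn/45 [ 0.009 -0.778  0.036] =deg [  0.4 -35.    1.6] shift/30 now-axes [-15.38  -8.15   7.53] final-axes [-8.47 -7.73 15.11] F [ 0.2  0.4 -0.5] w 1.0
[array([652.78588,  44.00826]), array([646.87588, -15.69774]), array([640.96588, -75.40374])]
```

Call:
apply_moves --pt "0 -0.155 0.01 0 -0.8 0 0.6" --pt "0 -0.155 0.01 0 -0.8 0 0.6" --pt "0 -0.155 0.01 0 -0.8 0 0.6" --pt "0 -0.155 0.01 0 -0.8 0 0.6" --pt "0 -0.155 0 0 -0.8 0 0.6" --pt "0 0 0 -0.7 -0.7 0.9 0.6" --pt "0 0 0 -0.7 -0.7 0.9 0.6" --pt "0 0 0 -0.7 -0.7 0.9 0.6" --pt "0 0 0 -0.7 -0.7 0.9 0.6" --force 25

```text
time: 1.0
position: [0.2477, 0.2638, 0.2132]
tcp_rot: [3.13, 0.63, 2.72]
wrist_force: [0.6, -0.6, 0.9]
width: 0.6
```

```bash
python3 -c "
from h import *
plan(543.7-30,99.4+14,80,-24.7,35); plan(543.7,99.4,30,-24.7,35)"
```

```text
t 1.0 pos [247.7 263.8 213.2] turn/45 [0.022 0.025 0.01 ] =deg [1.  1.1 0.4] shift/30 now-axes [-5.58 -1.06  9.55] final-axes [-5.77 -0.85  9.46] F [ 0.6 -0.6  0.9] w 0.6
t 1.0 pos [247.7 263.8 213.2] turn/45 [0.022 0.025 0.01 ] =deg [1.  1.1 0.4] shift/30 now-axes [-5.49 -1.1  11.55] final-axes [-5.72 -0.86 11.46] F [ 0.6 -0.6  0.9] w 0.6
```

Call:
apply_moves --pt "0.02 0.025 0.01 -0.58 -0.09 0.9 0.6" --pt "0 0 0 -0.58 -0.09 0.9 0.6" --pt "0 0 0 -0.58 -0.09 0.9 0.6" --pt "0 0 0 -0.58 -0.09 0.9 0.6" --pt "0 0 0 -0.58 -0.09 0.9 0.6" --pt "0 0 0 -0.58 -0.09 0.9 0.6" --pt "0 0 0 -0.58 -0.09 0.9 0.6" --pt "0 0 0 -0.58 -0.09 0.9 0.6" --pt "0 0 0 -0.58 -0.09 0.9 0.6" --pt "0 0 0 0 0 0 0.6"

```text
time: 2.0
position: [0.488, 0.1195, 0.0978]
tcp_rot: [3.14, 0.606, 2.708]
wrist_force: [0.5, 0.8, 0.9]
width: 0.603
```

```bash
python3 -c "
from h import *
plan(543.7,99.4,30,-24.7,35)"
```

```text
t 2.0 pos [488.  119.5  97.8] turn/45 [ 0.    -0.006 -0.003] =deg [ 0.  -0.3 -0.1] shift/30 now-axes [-0.33  0.17  2.98] final-axes [-0.32  0.17  2.98] F [0.5 0.8 0.9] w 0.603
```

Call:
apply_moves --pt "0 -0.006 0 -0.16 0.08 0.9 0.55" --pt "0 0 0 -0.16 0.09 0.9 0.55" --pt "0 0 0 0 0 0.6 0.55" --pt "0 0 0 0 0 0.5 0.55" --pt "0 0 0 0 0 0 0.55"

```text
time: 2.5
position: [0.5477, 0.105, 0.0472]
tcp_rot: [-3.133, 0.574, 2.703]
wrist_force: [-0.7, 0.5, 0.4]
width: 0.551
```

```bash
python3 - <<'E'
from h import *
plan(543.7,99.4,30,-24.7,35)
im,d,K,T=grab("scene"); cv2.imwrite("pics/s1.png",cv2.resize(im[130:290,240:440],None,fx=4,fy=3.7,interpolation=cv2.INTER_CUBIC)[:,:,::-1])
E
```

```text
t 2.5 pos [547.7 105.   47.2] turn/45 [-0.016 -0.047 -0.008] =deg [-0.7 -2.1 -0.4] shift/30 now-axes [ 0.35 -0.22  0.46] final-axes [ 0.36 -0.23  0.44] F [-0.7  0.5  0.4] w 0.551
```

View pics/s1.png

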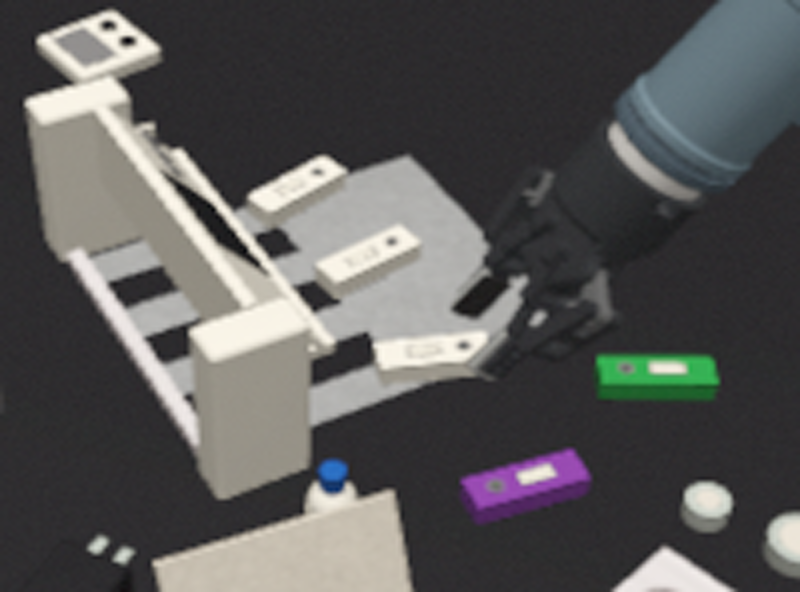

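Picture: the open fingers straddle the near end of cartridge 1, at about (480,345) in the crop, and nothing is disturbed. The tool sits slightly off target, so I'll trim it.

Call:
apply_moves --pt "-0.016 -0.047 -0.008 0.36 -0.22 0.44 0.55" --pt "0 0 0 0 0 0 0.55"

```text
time: 2.75
position: [0.5489, 0.1059, 0.0494]
tcp_rot: [-3.13, 0.577, 2.712]
wrist_force: [0.1, 0.0, -0.2]
width: 0.554
```

```bash
python3 -c "
from h import *
plan(543.7,99.4,30,-24.7,35)"
```

```text
t 2.75 pos [548.9 105.9  49.4] turn/45 [-0.013 -0.043  0.002] =deg [-0.6 -1.9  0.1] shift/30 now-axes [ 0.41 -0.26  0.51] final-axes [ 0.42 -0.27  0.49] F [ 0.1  0.  -0.2] w 0.554
```

```bash
python3 -c "
from h import *
print(manip.sense()['joint_pos'].round(3))
print([m for m in dir(manip) if m[0]!='_'])"
```

```text
[ 0.182  0.424  2.109 -1.219  0.351  0.16 ]
['PlanningError', 'camera_params', 'get_image', 'sense', 'sign_off', 'tip_reach']
```

Joint 4 is at its limit: at this reach, 35° of lean runs into the wrist singularity. I'll back off, lean 17° for the gripping, and use about 28° with shut fingers for the final push farther out.

Call:
apply_moves --pt "0 0 0 0 0 -0.9 0.55" --pt "0 0.14 0 0 0 -0.3 0.55" --pt "0 0.14 0 0 0 0 0.55" --pt "0 0.12 0 0 0 0 0.55" --pt "0 0 0 0 0 0 0.55"

```text
time: 3.25
position: [0.5308, 0.1086, 0.0785]
tcp_rot: [-3.114, 0.383, 2.706]
wrist_force: [0.7, 0.6, -0.2]
width: 0.55
```

```bash
python3 -c "
from h import *
print(manip.sense()['joint_pos'].round(3))
plan(551,96,29,-24.7,17)"
```

```text
[ 0.133  0.343  2.003 -0.46   0.529 -0.629]
t 3.25 pos [530.8 108.6  78.5] turn/45 [-0.037  0.109 -0.006] =deg [-1.6  4.9 -0.3] shift/30 now-axes [-0.12 -0.05  1.83] final-axes [-0.27 -0.1   1.81] F [ 0.7  0.6 -0.2] w 0.55
```

Call:
apply_moves --pt "-0.037 0.109 -0.006 0 0 0.2 0.55" --pt "0 0 0 -0.14 -0.05 0.8 0.55" --pt "0 0 0 -0.13 -0.05 0.8 0.55" --pt "0 0 0 0 0 0 0.55"

```text
time: 3.65
position: [0.5499, 0.0946, 0.0302]
tcp_rot: [-3.139, 0.306, 2.709]
wrist_force: [-0.0, 0.9, 0.1]
width: 0.549
```

```bash
python3 -c "
from h import *
print(manip.sense()['joint_pos'].round(3))
plan(551,96,29,-24.7,17)"
```

```text
[ 0.056  0.447  1.973 -0.322  0.472 -0.812]
t 3.65 pos [549.9  94.6  30.2] turn/45 [-0.004  0.012 -0.002] =deg [-0.2  0.5 -0.1] shift/30 now-axes [-0.    0.06  0.04] final-axes [-0.    0.06  0.04] F [-0.   0.9  0.1] w 0.549
```

Good. Now I grip and check.

Call:
apply_moves --pt "0 0 0 0 0.05 0.03 0.2" --pt "0 0 0 0 0 0 0.2" --pt "0 0 0 0 0 0 0.2" --pt "0 0 0 0 0 0 0.2" --pt "0 0 0 0 0 0 0.2" --force 25

```text
time: 4.15
position: [0.5486, 0.0973, 0.0316]
tcp_rot: [-3.137, 0.309, 2.711]
wrist_force: [-0.4, 0.6, -0.4]
width: 0.276
```

```bash
python3 -c "
from h import *
q=rd(-35,60);print(q)
plan(*rd(-60,60),31,-5.65,17)"
```

```text
[612.98188  47.94826]
t 4.15 pos [548.6  97.3  31.6] turn/45 [-0.132  0.015 -0.404] =deg [ -5.9   0.7 -18.2] shift/30 now-axes [-1.76 -0.87  0.59] final-axes [-1.39 -1.43  0.45] F [-0.4  0.6 -0.4] w 0.276
```

Call:
apply_moves --pt "-0.044 0.005 -0.135 0 -0.2 0 0.2" --pt "-0.044 0.005 -0.135 0 -0.3 0 0.2" --pt "-0.044 0.005 -0.135 0 -0.3 0 0.2" --pt "0 0 0 -0.3 -0.3 0.09 0.2" --pt "0 0 0 0 0 0 0.2"

```text
time: 4.65
position: [0.5506, 0.0672, 0.0336]
tcp_rot: [-3.141, 0.3, 3.026]
wrist_force: [0.7, 0.3, -0.1]
width: 0.274
```

```bash
python3 - <<'E'
from h import *
plan(*rd(-60,60),31,-5.65,17)
plan(*rd(-20,60),31,-5.65,17)
im,d,K,T=grab("scene"); 
for k in contours(im,(295,165,372,240),205): print("scene cart",k.mean(0).round(),*blob(k,K,T,.018))
E
```

```text
t 4.65 pos [550.6  67.2  33.6] turn/45 [-0.006  0.005 -0.02 ] =deg [-0.3  0.2 -0.9] shift/30 now-axes [-1.22 -0.41  0.47] final-axes [-1.22 -0.43  0.46] F [ 0.7  0.3 -0.1] w 0.274
t 4.65 pos [550.6  67.2  33.6] turn/45 [-0.006  0.005 -0.02 ] =deg [-0.3  0.2 -0.9] shift/30 now-axes [-2.5  -0.39  0.86] final-axes [-2.49 -0.43  0.85] F [ 0.7  0.3 -0.1] w 0.274
scene cart [341. 218.] [583.70132985  60.32443714] -1.148803586959498 1333.588817216223
scene cart [331. 198.] [556.16812967 -13.07090769] 4.141668653161881 1632.2786497879151
scene cart [304. 208.] [640.76441405  -8.09590556] 68.95630397136314 3333.6773086097237
scene cart [314. 179.] [ 553.30671505 -100.19898028] 8.254679059883117 1566.4021852556616
```

Call:
apply_moves --pt "-0.006 0.005 -0.02 -0.4 -0.2 0.18 0.2" --pt "0 0 0 -0.5 -0.1 0.18 0.2" --pt "0 0 0 -0.5 -0.1 0.18 0.2" --pt "0 0 0 -0.5 0 0.18 0.2" --pt "0 0 0 -0.3 0 0.1 0.2" --pt "0 0 0 0 0 0 0.2"

```text
time: 5.3
position: [0.6156, 0.0525, 0.0301]
tcp_rot: [-3.141, 0.29, 3.045]
wrist_force: [0.0, -0.9, 0.2]
width: 0.275
```

```bash
python3 - <<'E'
from h import *
plan(*rd(-20,60),31,-5.65,17)
E
```

```text
t 5.3 pos [615.6  52.5  30.1] turn/45 [-0.    -0.009  0.003] =deg [-0.  -0.4  0.1] shift/30 now-axes [-0.42 -0.16  0.09] final-axes [-0.42 -0.16  0.1 ] F [ 0.  -0.9  0.2] w 0.275
```

Call:
apply_moves --pt "0 -0.009 0.003 -0.3 -0.1 0.1 0.2" --pt "0 0 0 -0.12 -0.06 0 0.2" --pt "0 0 0 0 0 0 0.2"

```text
time: 5.6
position: [0.6271, 0.0475, 0.0302]
tcp_rot: [-3.142, 0.295, 3.044]
wrist_force: [-0.2, -0.6, 0.6]
width: 0.273
```

```bash
python3 - <<'E'
from h import *
plan(*rd(-20,60),31,-5.65,17)
E
```

```text
t 5.6 pos [627.1  47.5  30.2] turn/45 [ 0.    -0.002  0.001] =deg [ 0.  -0.1  0.1] shift/30 now-axes [-0.04 -0.03 -0.01] final-axes [-0.04 -0.03 -0.01] F [-0.2 -0.6  0.6] w 0.273
```

Call:
apply_moves --pt "0 0 0 0 -0.03 0 0.45" --pt "0 0 0 0 0 0 0.5" --pt "0 0 0 0 0 -0.5 0.5" --pt "0 0 0 0 0 -0.9 0.5" --pt "0 0 0 0.5 0 -0.7 0.5" --pt "0 0 0 0.8 -0.5 0 0.5" --pt "0 0 0 0.8 -0.5 0 0.5"

```text
time: 6.3
position: [0.5457, 0.0247, 0.0784]
tcp_rot: [-3.141, 0.301, 3.046]
wrist_force: [-1.3, -0.5, -0.2]
width: 0.499
```

```bash
python3 - <<'E'
from h import *
plan(526,-14,50,2.4,17)
plan(526,-14,30,2.4,17)
im,d,K,T=grab("scene")
for k in contours(im,(295,165,372,240),205): print("scene cart",k.mean(0).round(),*blob(k,K,T,.018))
im,d,K,T=grab("top")
for k in contours(im,(283,196,372,228),205): print("top cart",k.mean(0).round(),*blob(k,K,T,.018))
E
```

```text
t 6.3 pos [545.7  24.7  78.4] turn/45 [-0.052  0.005 -0.167] =deg [-2.3  0.2 -7.5] shift/30 now-axes [ 0.79 -1.35  0.75] final-axes [ 0.95 -1.26  0.7 ] F [-1.3 -0.5 -0.2] w 0.499
t 6.3 pos [545.7  24.7  78.4] turn/45 [-0.052  0.005 -0.167] =deg [-2.3  0.2 -7.5] shift/30 now-axes [ 0.98 -1.35  1.38] final-axes [ 1.15 -1.26  1.33] F [-1.3 -0.5 -0.2] w 0.499
scene cart [331. 198.] [555.14839222 -12.85377711] 2.6840330243275488 1686.296996574034
scene cart [306. 210.] [640.26167338  -4.43117625] 74.66225855154903 3546.4852686236263
scene cart [314. 179.] [ 553.31338777 -100.1879524 ] 8.262999780197076 1569.0557238967158
top cart [329. 208.] [568.32120411 -14.0082586 ] 11.755035562866567 1021.4446072868977
top cart [357. 213.] [ 554.09475334 -101.29309868] 7.4230775068300865 1614.2038122056983
```

Call:
apply_moves --pt "-0.026 0 -0.083 0.35 -0.6 0 0.5" --pt "-0.026 0.005 -0.083 0.35 -0.6 0 0.5" --pt "0 0 0 0.3 -0.06 0.5 0.5" --pt "0 0 0 0.15 0 0.5 0.5" --pt "0 0 0 0 0 0 0.5"

```text
time: 6.9
position: [0.5188, -0.0138, 0.043]
tcp_rot: [-3.141, 0.302, -3.098]
wrist_force: [0.4, 0.1, -0.1]
width: 0.501
```

```bash
python3 - <<'E'
from h import *
plan(526,-14,30,2.4,17)
E
```

```text
t 6.9 pos [518.8 -13.8  43. ] turn/45 [-0.001  0.006  0.002] =deg [-0.   0.3  0.1] shift/30 now-axes [-0.1  -0.02  0.49] final-axes [-0.1  -0.02  0.49] F [ 0.4  0.1 -0.1] w 0.501
```

Call:
apply_moves --pt "0 0 0 -0.1 0 0.5 0.5" --pt "0 0 0 0 0 0 0.5" --pt "0 0 0 0 0 0 0.2" --pt "0 0 0 0 0 0 0.2" --pt "0 0 0 0 0 0 0.2" --pt "0 0 0 0 0 0 0.2"

```text
time: 7.5
position: [0.5293, -0.0129, 0.0346]
tcp_rot: [-3.139, 0.308, -3.096]
wrist_force: [0.8, 1.0, 0.2]
width: 0.271
```

```bash
python3 - <<'E'
from h import *
plan(526,-14,30,2.4,17)
plan(*rd(-20,0),30.5,-5.65,17)
E
```

```text
t 7.5 pos [529.3 -12.9  34.6] turn/45 [-0.002  0.014  0.005] =deg [-0.1  0.6  0.2] shift/30 now-axes [ 0.15 -0.03  0.11] final-axes [ 0.15 -0.03  0.11] F [0.8 1.  0.2] w 0.271
t 7.5 pos [529.3 -12.9  34.6] turn/45 [0.052 0.014 0.175] =deg [2.3 0.6 7.9] shift/30 now-axes [-2.9  -0.15  1.06] final-axes [-2.9   0.29  1.03] F [0.8 1.  0.2] w 0.271
```

Call:
apply_moves --pt "0.026 0.005 0.088 -0.2 0 0.06 0.2" --pt "0.026 0.005 0.088 -0.4 0.1 0.13 0.2" --pt "0 0 0 -0.5 0.1 0.15 0.2" --pt "0 0 0 -0.5 0.05 0.15 0.2" --pt "0 0 0 -0.5 0 0.15 0.2" --pt "0 0 0 -0.5 0 0.15 0.2" --pt "0 0 0 0 0 0 0.2"

```text
time: 8.2
position: [0.6127, -0.0115, 0.0367]
tcp_rot: [-3.142, 0.3, 3.036]
wrist_force: [-0.5, -1.6, 0.0]
width: 0.274
```

```bash
python3 - <<'E'
from h import *
plan(*rd(-20,0),34,-5.65,17)
E
```

```text
t 8.2 pos [612.7 -11.5  36.7] turn/45 [-0.003  0.004 -0.008] =deg [-0.1  0.2 -0.4] shift/30 now-axes [-0.27 -0.02  0.18] final-axes [-0.27 -0.03  0.18] F [-0.5 -1.6  0. ] w 0.274
```

Call:
apply_moves --pt "-0.003 0.004 -0.008 -0.27 -0.03 0.19 0.2" --pt "0 0 0 0 0 0 0.2"

```text
time: 8.4
position: [0.6213, -0.0133, 0.0333]
tcp_rot: [3.141, 0.296, 3.043]
wrist_force: [0.3, 0.7, -1.4]
width: 0.274
```

```bash
python3 - <<'E'
from h import *
plan(*rd(-20,0),33.5,-5.65,17)
E
```

```text
t 8.4 pos [621.3 -13.3  33.3] turn/45 [ 0.001 -0.001  0.001] =deg [ 0.  -0.1  0. ] shift/30 now-axes [-0.02  0.    0.  ] final-axes [-0.02  0.    0.  ] F [ 0.3  0.7 -1.4] w 0.274
```

Call:
apply_moves --pt "0 0 0 0 0 0 0.45" --pt "0 0 0 0 0 0 0.5" --pt "0 0 0 0 0 -0.5 0.5" --pt "0 0 0 0 0 -0.9 0.5" --pt "0 0 0 0.5 0 -0.7 0.5" --pt "0 0 0 0.8 -0.8 0 0.5" --pt "-0.03 0 -0.1 0.8 -0.8 0 0.5" --pt "-0.03 0 -0.1 0 -0.8 0 0.5" --pt "-0.03 0 -0.1 0 0 0 0.5"

```text
time: 9.3
position: [0.5339, -0.0745, 0.0834]
tcp_rot: [-3.139, 0.298, -2.987]
wrist_force: [-0.0, 0.2, 0.7]
width: 0.499
```

```bash
python3 - <<'E'
from h import *
plan(526,-104.5,28.5,7.8,17)
E
```

```text
t 9.3 pos [533.9 -74.5  83.4] turn/45 [0.004 0.002 0.022] =deg [0.2 0.1 1. ] shift/30 now-axes [ 0.93 -0.94  1.63] final-axes [ 0.92 -0.96  1.64] F [-0.   0.2  0.7] w 0.499
```

Call:
apply_moves --pt "0.004 0 0.022 0.5 -0.5 0 0.5" --pt "0 0 0 0.4 -0.45 0.2 0.5" --pt "0 0 0 0 0 0.8 0.5" --pt "0 0 0 0 0 0.6 0.5" --pt "0 0 0 0 0 0 0.5"

```text
time: 9.8
position: [0.5262, -0.1079, 0.0354]
tcp_rot: [-3.136, 0.307, -3.005]
wrist_force: [0.2, 0.2, -0.3]
width: 0.502
```

```bash
python3 - <<'E'
from h import *
plan(526,-104.5,28.5,7.8,17)
E
```

```text
t 9.8 pos [ 526.2 -107.9   35.4] turn/45 [-0.007  0.013  0.001] =deg [-0.3  0.6  0. ] shift/30 now-axes [0.06 0.11 0.22] final-axes [0.06 0.11 0.22] F [ 0.2  0.2 -0.3] w 0.502
```

Call:
apply_moves --pt "-0.007 0.013 0 0.06 0.11 0.26 0.5" --pt "0 0 0 0 0 0 0.2" --pt "0 0 0 0 0 0 0.2" --pt "0 0 0 0 0 0 0.2" --pt "0 0 0 0 0 0 0.2"

```text
time: 10.3
position: [0.527, -0.1038, 0.0307]
tcp_rot: [-3.14, 0.299, -3.002]
wrist_force: [-0.4, -0.6, -0.5]
width: 0.268
```

```bash
python3 - <<'E'
from h import *
plan(*rd(-20,-60),31,-5.65,17)
E
```

```text
t 10.3 pos [ 527.  -103.8   30.7] turn/45 [0.087 0.003 0.29 ] =deg [ 3.9  0.1 13. ] shift/30 now-axes [-2.95  0.61  0.9 ] final-axes [-2.73  1.32  0.82] F [-0.4 -0.6 -0.5] w 0.268
```

Call:
apply_moves --pt "0.043 0 0.145 -0.1 0.2 0 0.2" --pt "0.043 0 0.145 -0.2 0.4 0.06 0.2" --pt "0 0 0 -0.5 0.4 0.15 0.2" --pt "0 0 0 -0.5 0.2 0.15 0.2" --pt "0 0 0 -0.5 0.06 0.15 0.2" --pt "0 0 0 -0.5 0.03 0.15 0.2" --pt "0 0 0 -0.2 0 0.06 0.2" --pt "0 0 0 0 0 0 0.2"

```text
time: 11.1
position: [0.6069, -0.071, 0.0339]
tcp_rot: [3.141, 0.3, 3.052]
wrist_force: [-0.3, 0.1, -1.7]
width: 0.273
```

```bash
python3 - <<'E'
from h import *
plan(*rd(-20,-60),30.5,-5.65,17)
E
```

```text
t 11.1 pos [606.9 -71.   33.9] turn/45 [0.004 0.004 0.011] =deg [0.2 0.2 0.5] shift/30 now-axes [-0.26 -0.04  0.2 ] final-axes [-0.27 -0.04  0.2 ] F [-0.3  0.1 -1.7] w 0.273
```

Call:
apply_moves --pt "0.004 0.004 0.011 -0.27 -0.04 0.2 0.2" --pt "0 0 0 0 0 0 0.2" --pt "0 0 0 0 0 0 0.45" --pt "0 0 0 0 0 0 0.5" --pt "0 0 0 0 0 -0.5 0.5" --pt "0 0 0 0 0 -0.9 0.5" --pt "0 0 0 0.5 0 -0.9 0.3" --pt "0 0 0 0.9 0 -0.5 0" --pt "0 0 0 0.9 0 -0.5 0" --pt "0 0 0 0.9 0 -0.5 0"

```text
time: 12.1
position: [0.4879, -0.0613, 0.1179]
tcp_rot: [-3.14, 0.298, 3.042]
wrist_force: [0.7, -0.6, -0.2]
width: 0.001
```

```bash
python3 - <<'E'
from h import *
print(manip.sense()['joint_pos'].round(3)); plan(*rd(-60,-60),40,-5.65,28)
im,d,K,T=grab("top"); im2,d2,K2,T2=grab("scene"); np.savez("t2.npz",im=im,im2=im2)
a=cv2.resize(im[150:245,280:385],None,fx=4,fy=4,interpolation=cv2.INTER_CUBIC); b=cv2.resize(im2[150:245,250:385],None,fx=2.8,fy=4,interpolation=cv2.INTER_CUBIC)
cv2.imwrite("pics/lanes.png",np.hstack([a,b])[:,:,::-1])
E
```

```text
[-0.414  0.165  2.092  0.158  0.606 -2.002]
t 12.1 pos [487.9 -61.3 117.9] turn/45 [-0.002 -0.242 -0.001] =deg [ -0.1 -10.9  -0.1] shift/30 now-axes [-2.06  0.04  3.35] final-axes [-1.39  0.03  3.68] F [ 0.7 -0.6 -0.2] w 0.001
```

View pics/lanes.png

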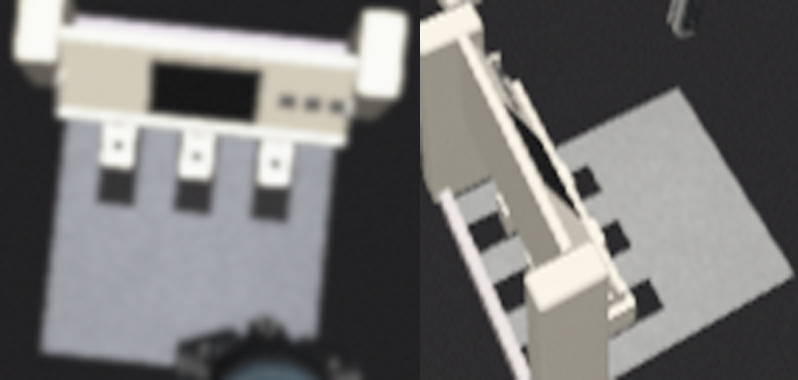

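The three cartridges now stand in their stripes with near ends under the lip, in the top crop at (118,145), (196,155) and (275,162). I'll measure how well they're centred.

```bash
cat >> h.py <<'E'
def lanes(im,K,T):
    for lo,nm,z in((205,"cart",.018),(90,"stripe",0.)):
        x0,y0,S=285,176,6
        c=cv2.resize(im[y0:210,x0:375],None,fx=S,fy=S,interpolation=cv2.INTER_CUBIC).max(2)
        if nm=="cart": c[:9*S]=0
        m=((c>195) if nm=="cart" else (c<100)).astype(np.uint8)
        for k in cv2.findContours(m,cv2.RETR_EXTERNAL,cv2.CHAIN_APPROX_NONE)[0]:
            P=ray((k[:,0]+.5)/S-.5+[x0,y0],K,T,z)[:,:2]*1000
            A=cv2.contourArea(P.astype(np.float32))
            if A<150 or A>2500: continue
            u=P@U-640.3; v=P@V-48.1
            print(nm,"u",u.min().round(1),u.max().round(1),"v",np.percentile(v,[8,92]).round(1),"mid",np.percentile(v,[8,92]).mean().round(2),"rect",cv2.minAreaRect(np.c_[u,v].astype(np.float32)))
E
python3 - <<'E'
from h import *
p=manip.camera_params("top");lanes(np.load("t2.npz")["im"],np.array(p["intrinsics"]),np.array(p["extrinsics"]))
E
```

```text
cart u -29.3 10.4 v [-102.9  -48. ] mid -75.48 rect ((-9.950010299682617, -79.3182373046875), (34.33768844604492, 64.88447570800781), 5.834930419921875)
cart u -29.8 0.4 v [-12.3  12.8] mid 0.27 rect ((-14.873560905456543, 0.4153757095336914), (29.208202362060547, 26.284202575683594), 3.0829849243164062)
cart u -26.7 -5.8 v [49.1 73.7] mid 61.39 rect ((-17.140899658203125, 61.4265251159668), (20.027956008911133, 26.579565048217773), 5.834928035736084)
stripe u -54.5 -30.7 v [-73.2 -47.7] mid -60.45 rect ((-42.837158203125, -60.611602783203125), (23.70736312866211, 26.244184494018555), 1.3162298202514648)
stripe u -54.6 -31.2 v [-13.2  12.3] mid -0.46 rect ((-43.091007232666016, -0.2837543487548828), (23.287431716918945, 26.240541458129883), 1.4185577630996704)
stripe u -54.4 -27.9 v [46.6 72.4] mid 59.52 rect ((-41.253257751464844, 59.68571472167969), (26.426259994506836, 26.52944564819336), 0.8039469718933105)
stripe u 19.8 33.7 v [-39.6  34.3] mid -2.63 rect ((23.05979347229004, -1.4914016723632812), (13.061371803283691, 82.09507751464844), 5.817746162414551)
```

Cartridges against stripes: cartridge 1 about +1.9 mm, cartridge 2 about +0.7 mm, cartridge 3 unclear because its blob merged with the lip. I'll re-grip each at 27° lean, shift about -0.9 mm sideways to the stripe centre, and slide it home while gripped.

Call:
apply_moves --pt "0 -0.11 0 -0.5 0 0.6 0.45" --pt "0 -0.11 0 -0.5 0 0.6 0.45" --pt "0 0 0 -0.3 0 0.6 0.45" --pt "0 0 0 0 0 0 0.45"

```text
time: 12.6
position: [0.5447, -0.0676, 0.0866]
tcp_rot: [-3.136, 0.484, 3.041]
wrist_force: [0.1, -0.4, 0.8]
width: 0.451
```

```bash
python3 - <<'E'
from h import *
print(manip.sense()['joint_pos'].round(3)); plan(*rd(-36,-60.9),29.5,-5.65,27)
E
```

```text
[-0.412  0.27   2.147  0.496  0.293 -2.326]
t 12.6 pos [544.7 -67.6  86.6] turn/45 [-0.008  0.016 -0.002] =deg [-0.3  0.7 -0.1] shift/30 now-axes [-0.75  0.04  2.55] final-axes [-0.79  0.03  2.54] F [ 0.1 -0.4  0.8] w 0.451
```

Call:
apply_moves --pt "0 0.016 0 -0.4 0 0.7 0.45" --pt "0 0 0 -0.4 0.03 0.7 0.45" --pt "0 0 0 0 0 0.7 0.45" --pt "0 0 0 0 0 0.4 0.45" --pt "0 0 0 0 0 0 0.45"

```text
time: 13.1
position: [0.6035, -0.0725, 0.034]
tcp_rot: [-3.137, 0.475, 3.044]
wrist_force: [0.1, 0.5, 0.9]
width: 0.449
```

```bash
python3 - <<'E'
from h import *
print(manip.sense()['joint_pos'].round(3)); plan(*rd(-36,-60.9),29.5,-5.65,27)
E
```

```text
[-0.368  0.453  2.039  0.562  0.222 -2.363]
t 13.1 pos [603.5 -72.5  34. ] turn/45 [-0.006  0.005  0.001] =deg [-0.3  0.2  0. ] shift/30 now-axes [ 0.17 -0.    0.08] final-axes [ 0.17 -0.    0.08] F [0.1 0.5 0.9] w 0.449
```

Call:
apply_moves --pt "0 0.07 0 0.2 0 0.08 0.45" --pt "0 0 0 0 0 0 0.45"

```text
time: 13.3
position: [0.5987, -0.072, 0.0304]
tcp_rot: [-3.137, 0.418, 3.044]
wrist_force: [0.7, 1.0, 0.3]
width: 0.449
```

```bash
python3 - <<'E'
from h import *
print(manip.sense()['joint_pos'].round(3)); plan(*rd(-37,-60.9),29.5,-5.65,24)
E
```

```text
[-0.361  0.458  2.007  0.364  0.287 -2.162]
t 13.3 pos [598.7 -72.   30.4] turn/45 [-0.006 -0.001  0.001] =deg [-0.3 -0.   0. ] shift/30 now-axes [-0.   -0.    0.03] final-axes [-0.   -0.    0.03] F [0.7 1.  0.3] w 0.449
```

Call:
apply_moves --pt "0 0 0 0 0 0 0.2" --pt "0 0 0 0 0 0 0.2" --pt "0 0 0 0 0 0 0.2" --pt "0 0 0 -0.25 0 0.11 0.2" --pt "0 0 0 -0.25 0 0.11 0.2" --pt "0 0 0 -0.25 0 0.11 0.2" --pt "0 0 0 0 0 0 0.2" --force 25

```text
time: 14.0
position: [0.6257, -0.0743, 0.0338]
tcp_rot: [-3.137, 0.425, 3.044]
wrist_force: [-0.5, -0.1, 0.0]
width: 0.266
```

```bash
python3 - <<'E'
from h import *
plan(*rd(-3,-60.9),30.4,-5.65,24)
E
```

```text
t 14.0 pos [625.7 -74.3  33.8] turn/45 [-0.005  0.008  0.001] =deg [-0.2  0.4  0.1] shift/30 now-axes [-0.17 -0.02  0.2 ] final-axes [-0.18 -0.02  0.2 ] F [-0.5 -0.1  0. ] w 0.266
```

Call:
apply_moves --pt "0 0.006 0 -0.08 -0.02 0.17 0.2" --pt "0 0 0 -0.05 0 0.03 0.2" --pt "0 0 0 0 0 0 0.2"

```text
time: 14.3
position: [0.6322, -0.0752, 0.0304]
tcp_rot: [-3.137, 0.42, 3.045]
wrist_force: [-2.8, 0.7, 2.8]
width: 0.267
```

```bash
python3 - <<'E'
from h import *
plan(*rd(-3,-60.9),30.4,-5.65,24)
im,d,K,T=grab("top"); lanes(im,K,T)
E
```

```text
t 14.3 pos [632.2 -75.2  30.4] turn/45 [-0.004  0.002  0.003] =deg [-0.2  0.1  0.1] shift/30 now-axes [-0.02 -0.01  0.01] final-axes [-0.02 -0.01  0.01] F [-2.8  0.7  2.8] w 0.267
cart u -29.1 0.4 v [-8.1 12.9] mid 2.36 rect ((-10.184934616088867, 5.9645185470581055), (18.966474533081055, 36.09514617919922), 58.32601547241211)
cart u -26.7 -5.8 v [49.  73.8] mid 61.43 rect ((-17.140899658203125, 61.4265251159668), (20.027956008911133, 26.579565048217773), 5.834928035736084)
stripe u -54.0 -27.9 v [46.6 72.4] mid 59.49 rect ((-41.53429412841797, 59.61415100097656), (25.755168914794922, 26.7365779876709), 3.7218732833862305)
stripe u 19.8 33.7 v [-39.6  34.3] mid -2.63 rect ((23.059829711914062, -1.4913978576660156), (13.061300277709961, 82.09507751464844), 5.817746162414551)
```

Call:
apply_moves --pt "0 0 0 -0.08 0 0.05 0.2" --pt "0 0 0 -0.08 0 0.05 0.2"

```text
time: 14.55
position: [0.6336, -0.0751, 0.0303]
tcp_rot: [-3.138, 0.414, 3.046]
wrist_force: [-31.9, -5.7, 34.3]
width: 0.266
```

```bash
python3 - <<'E'
from h import *
plan(*rd(-3,-60.9),30.4,-5.65,24)
E
```

```text
t 14.55 pos [633.6 -75.1  30.3] turn/45 [-0.002 -0.006  0.004] =deg [-0.1 -0.3  0.2] shift/30 now-axes [ 0.02 -0.02 -0.01] final-axes [ 0.02 -0.02 -0.01] F [-31.9  -5.7  34.3] w 0.266
```

Firm contact at TCP u = -2.4, which puts the near end at 5 mm, as it should be at the stop. I release and go to cartridge 2.

Call:
apply_moves --pt "0 0 0 0.03 0 -0.03 0.4" --pt "0 0 0 0 0 0 0.45" --pt "0 0 0 0.25 0 -0.12 0.45" --pt "0 0 0 0.7 0 -0.4 0.45" --pt "0 0 0 0.7 0 -0.8 0.45" --pt "0 0 0 0 0.3 -0.8 0.45" --pt "0 0 0 0 0.8 0 0.45" --pt "0 0 0 0 0.8 0 0.45"

```text
time: 15.35
position: [0.5619, -0.0118, 0.0676]
tcp_rot: [-3.14, 0.411, 3.04]
wrist_force: [-0.3, 0.1, -0.1]
width: 0.449
```

```bash
python3 - <<'E'
from h import *
plan(*rd(-38,-.9),29.5,-5.65,24)
E
```

```text
t 15.35 pos [561.9 -11.8  67.6] turn/45 [-0.004 -0.01  -0.003] =deg [-0.2 -0.5 -0.1] shift/30 now-axes [-0.77  0.13  1.72] final-axes [-0.76  0.12  1.73] F [-0.3  0.1 -0.1] w 0.449
```

Call:
apply_moves --pt "0 -0.01 0 -0.25 0.12 0.6 0.45" --pt "0 0 0 -0.25 0 0.6 0.45" --pt "0 0 0 -0.2 0 0.5 0.45" --pt "0 0 0 0 0 0 0.45"

```text
time: 15.75
position: [0.601, -0.0079, 0.0281]
tcp_rot: [-3.14, 0.419, 3.046]
wrist_force: [-0.5, -0.2, -0.3]
width: 0.446
```

```bash
python3 - <<'E'
from h import *
plan(*rd(-38,-.9),29.5,-5.65,24)
E
```

```text
t 15.75 pos [601.   -7.9  28.1] turn/45 [-0.001 -0.     0.003] =deg [-0.  -0.   0.1] shift/30 now-axes [-0.12 -0.14  0.  ] final-axes [-0.12 -0.14  0.  ] F [-0.5 -0.2 -0.3] w 0.446
```

Call:
apply_moves --pt "0 0 0 -0.12 -0.14 0 0.45" --pt "0 0 0 0 0 0 0.2" --pt "0 0 0 0 0 0 0.2" --pt "0 0 0 0 0 0 0.2"

```text
time: 16.15
position: [0.6022, -0.0126, 0.0301]
tcp_rot: [-3.14, 0.417, 3.045]
wrist_force: [-0.3, 0.3, 0.1]
width: 0.266
```

```bash
python3 - <<'E'
from h import *
plan(*rd(-6,-.9),29.5,-5.65,24)
E
```

```text
t 16.15 pos [602.2 -12.6  30.1] turn/45 [-0.    -0.002  0.003] =deg [-0.  -0.1  0.1] shift/30 now-axes [-1.02  0.01  0.47] final-axes [-1.02  0.02  0.48] F [-0.3  0.3  0.1] w 0.266
```

Call:
apply_moves --pt "0 0 0 -0.25 0.01 0.15 0.2" --pt "0 0 0 -0.25 0 0.15 0.2" --pt "0 0 0 -0.25 0 0.15 0.2" --pt "0 0 0 -0.15 0 0.1 0.2" --pt "0 0 0 0 0 0 0.2"

```text
time: 16.65
position: [0.635, -0.0154, 0.0296]
tcp_rot: [-3.14, 0.42, 3.045]
wrist_force: [-0.2, -0.5, 0.0]
width: 0.272
```

```bash
python3 - <<'E'
from h import *
plan(*rd(-3,-.9),29.5,-5.65,24)
E
```

```text
t 16.65 pos [635.  -15.4  29.6] turn/45 [-0.001  0.002  0.003] =deg [-0.   0.1  0.1] shift/30 now-axes [-0.12  0.    0.05] final-axes [-0.12  0.    0.05] F [-0.2 -0.5  0. ] w 0.272
```

Call:
apply_moves --pt "0 0 0 -0.09 0 0.04 0.2" --pt "0 0 0 -0.08 0 0.03 0.2" --pt "0 0 0 -0.06 0 0.02 0.2"

```text
time: 16.95
position: [0.6378, -0.0155, 0.0292]
tcp_rot: [-3.141, 0.411, 3.046]
wrist_force: [-11.2, -1.8, 11.4]
width: 0.27
```

```bash
python3 - <<'E'
from h import *
plan(*rd(-3,-.9),29.5,-5.65,24)
E
```

```text
t 16.95 pos [637.8 -15.5  29.2] turn/45 [ 0.001 -0.01   0.003] =deg [ 0.  -0.4  0.2] shift/30 now-axes [-0.04 -0.01  0.  ] final-axes [-0.04 -0.01  0.  ] F [-11.2  -1.8  11.4] w 0.27
```

Call:
apply_moves --pt "0 0 0 -0.09 0 0.03 0.2" --pt "0 0 0 -0.09 0 0.03 0.2"

```text
time: 17.15
position: [0.638, -0.0156, 0.0293]
tcp_rot: [3.141, 0.402, 3.046]
wrist_force: [-16.3, -1.6, 16.3]
width: 0.27
```

```bash
python3 - <<'E'
from h import *
plan(*rd(-3,-.9),29.5,-5.65,24)
E
```

```text
t 17.15 pos [638.  -15.6  29.3] turn/45 [ 0.002 -0.022  0.004] =deg [ 0.1 -1.   0.2] shift/30 now-axes [-0.03 -0.01  0.  ] final-axes [-0.03 -0.01  0.01] F [-16.3  -1.6  16.3] w 0.27
```

Cartridge 2 stopped firmly, with its near end at about 6 mm, flush. On to cartridge 1.

Call:
apply_moves --pt "0 0 0 0.03 0 -0.02 0.4" --pt "0 0 0 0 0 0 0.45" --pt "0 -0.01 0 0.25 0 -0.12 0.45" --pt "0 0 0 0.7 0 -0.4 0.45" --pt "0 0 0 0.7 0 -0.8 0.45" --pt "0 0 0 0 0.3 -0.8 0.45" --pt "0 0 0 0 0.8 0 0.45" --pt "0 0 0 0 0.8 0 0.45" --pt "0 0 0 0 0 0 0.45"

```text
time: 18.05
position: [0.5658, 0.0494, 0.0673]
tcp_rot: [3.141, 0.41, 3.043]
wrist_force: [0.3, -0.1, -0.2]
width: 0.45
```

```bash
python3 - <<'E'
from h import *
plan(*rd(-36,59.1),29.5,-5.65,24)
E
```

```text
t 18.05 pos [565.8  49.4  67.3] turn/45 [ 0.001 -0.012  0.   ] =deg [ 0.1 -0.5  0. ] shift/30 now-axes [-0.91  0.07  1.77] final-axes [-0.89  0.08  1.78] F [ 0.3 -0.1 -0.2] w 0.45
```

Call:
apply_moves --pt "0 -0.012 0 -0.3 0.05 0.6 0.45" --pt "0 0 0 -0.3 0 0.6 0.45" --pt "0 0 0 -0.2 0 0.5 0.45" --pt "0 0 0 0 0 0 0.45"

```text
time: 18.45
position: [0.608, 0.047, 0.0288]
tcp_rot: [3.141, 0.42, 3.047]
wrist_force: [0.1, 0.4, -0.5]
width: 0.449
```

```bash
python3 - <<'E'
from h import *
plan(*rd(-36,59.1),30,-5.65,24)
E
```

```text
t 18.45 pos [608.   47.   28.8] turn/45 [0.003 0.001 0.005] =deg [0.1 0.1 0.2] shift/30 now-axes [-0.14  0.02  0.02] final-axes [-0.14  0.02  0.02] F [ 0.1  0.4 -0.5] w 0.449
```

Call:
apply_moves --pt "0 0 0.005 -0.06 0.02 0.0 0.45" --pt "0 0 0 0 0 0 0.2" --pt "0 0 0 0 0 0 0.2" --pt "0 0 0 0 0 0 0.2"

```text
time: 18.85
position: [0.6078, 0.0466, 0.0299]
tcp_rot: [3.139, 0.419, 3.042]
wrist_force: [1.0, 0.7, -0.0]
width: 0.27
```

```bash
python3 - <<'E'
from h import *
plan(*rd(-6,59.1),29.5,-5.65,24)
E
```

```text
t 18.85 pos [607.8  46.6  29.9] turn/45 [ 0.003 -0.    -0.001] =deg [ 0.1 -0.  -0.1] shift/30 now-axes [-1.03  0.03  0.47] final-axes [-1.03  0.03  0.47] F [ 1.   0.7 -0. ] w 0.27
```

Call:
apply_moves --pt "0 0 0 -0.25 0.02 0.15 0.2" --pt "0 0 0 -0.25 0.01 0.15 0.2" --pt "0 0 0 -0.25 0 0.15 0.2" --pt "0 0 0 0 0 0 0.2"

```text
time: 19.25
position: [0.635, 0.0453, 0.0301]
tcp_rot: [3.139, 0.422, 3.043]
wrist_force: [0.3, 0.5, -0.4]
width: 0.264
```

```bash
python3 - <<'E'
from h import *
plan(*rd(-6,59.1),29.5,-5.65,24)
E
```

```text
t 19.25 pos [635.   45.3  30.1] turn/45 [ 0.003  0.003 -0.   ] =deg [ 0.1  0.2 -0. ] shift/30 now-axes [-0.2  -0.02  0.11] final-axes [-0.2  -0.02  0.11] F [ 0.3  0.5 -0.4] w 0.264
```

Call:
apply_moves --pt "0 0 0 -0.1 -0.02 0.06 0.2" --pt "0 0 0 -0.08 0 0.04 0.2" --pt "0 0 0 -0.08 0 0.03 0.2"

```text
time: 19.55
position: [0.6407, 0.0444, 0.0289]
tcp_rot: [3.139, 0.415, 3.044]
wrist_force: [-21.5, -0.4, 24.7]
width: 0.267
```

```bash
python3 - <<'E'
from h import *
plan(*rd(-6,59.1),29.5,-5.65,24)
E
```

```text
t 19.55 pos [640.7  44.4  28.9] turn/45 [ 0.003 -0.005  0.001] =deg [ 0.2 -0.2  0. ] shift/30 now-axes [-0.04 -0.   -0.  ] final-axes [-0.04 -0.   -0.  ] F [-21.5  -0.4  24.7] w 0.267
```

Call:
apply_moves --pt "0 0 0 0.02 0 -0.02 0.4" --pt "0 0 0 0 0 0 0.45" --pt "0 0 0 0.25 0 -0.12 0.45" --pt "0 0.05 0 0.8 0 -0.5 0.5" --pt "0 0.14 0 0.8 0.3 -0.9 0.6" --pt "0 0.14 0 0 0.9 -0.9 0.7" --pt "0 0.14 0 0 0.9 0 0.8" --pt "0 0.06 0 0 0.9 0 0.85" --pt "0 0 0 0 0.9 0 0.85"

```text
time: 20.45
position: [0.569, 0.1677, 0.0754]
tcp_rot: [3.141, -0.018, 3.038]
wrist_force: [1.0, -0.2, -0.3]
width: 0.851
```

```bash
python3 - <<'E'
from h import *
plan(498.2,317.9,31,20,0)
im,d,K,T=grab("top"); lanes(im,K,T); im2,d2,K2,T2=grab("scene"); np.savez("t3.npz",im=im,im2=im2,d2=d2)
a=cv2.resize(im[145:225,280:385],None,fx=3.8,fy=5,interpolation=cv2.INTER_CUBIC); b=cv2.resize(im2[180:260,240:320],None,fx=5,fy=5,interpolation=cv2.INTER_CUBIC)
cv2.imwrite("pics/lanes2.png",np.hstack([a,b])[:,:,::-1])
# near ends of the carts: expected pixel of lip vs. stop line in scene: stop near-face top edge
for k in(60,0,-60):
    p=rd(75,k-.5); print(k,proj(np.array([[*p,18],[*p,10]])/1000,K2,T2).round(1).tolist(),proj(np.array([[*p,18]])/1000,K,T).round(1).tolist())
E
```

```text
t 20.45 pos [569.  167.7  75.4] turn/45 [ 0.007 -0.022 -0.576] =deg [  0.3  -1.  -25.9] shift/30 now-axes [2.84 4.73 1.54] final-axes [0.5  5.51 1.48] F [ 1.  -0.2 -0.3] w 0.851
stripe u -54.2 4.2 v [-73.5 -47.7] mid -60.59 rect ((-24.98970603942871, -60.63407516479492), (26.355066299438477, 58.356300354003906), 89.81404876708984)
stripe u -54.5 4.3 v [-13.3  12.3] mid -0.47 rect ((-25.063180923461914, -0.5067453384399414), (26.1603946685791, 58.8390007019043), 89.78411865234375)
stripe u -54.0 4.4 v [46.6 72.5] mid 59.56 rect ((-24.787378311157227, 59.55686569213867), (58.42148208618164, 26.509618759155273), 0.024448726326227188)
stripe u 19.9 33.7 v [-39.6  34.3] mid -2.63 rect ((23.059865951538086, -1.49139404296875), (13.061227798461914, 82.09507751464844), 5.817746162414551)
60 [[286.0, 236.3], [286.2, 238.5]] [[312.5, 158.3]]
0 [[275.7, 220.1], [275.9, 222.3]] [[331.9, 160.3]]
-60 [[266.2, 205.1], [266.4, 207.3]] [[351.3, 162.2]]
```

View pics/lanes2.png

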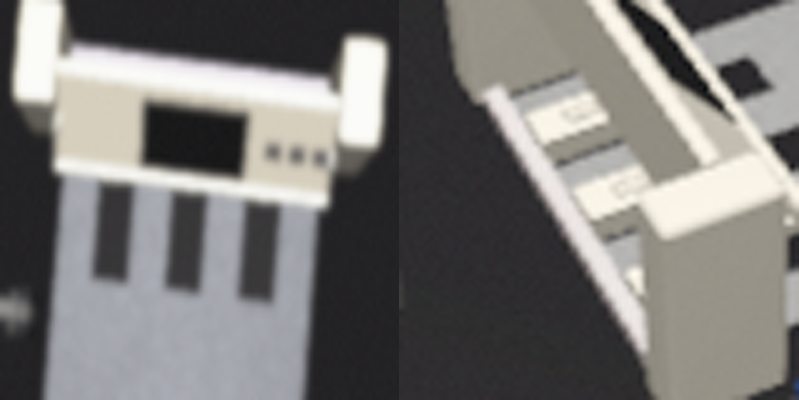

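Top and scene crops: the cartridges have gone under the bridge. In the scene half, two far ends meet the lilac stop at (545,125) and (590,195) with stripe showing on both sides; lane 1's is mostly hidden behind the pillar. Next are the discs, with the jaws along the holder's x so they clear the neighbours.

Call:
apply_moves --pt "0 0 0.18 0 0 0 0.75" --pt "0 0 0.18 0 0 0 0.75" --pt "0 0 0.18 0 0 0 0.75" --pt "0 0 0.18 0 0 0 0.75" --pt "0 0 0.18 0 0 0 0.75" --pt "0 0 0.18 0 0 0 0.7" --pt "0 0 0.18 0 0 0 0.7" --pt "0 0 0.18 0 0 0 0.65" --pt "0 0 0.18 0 0 0 0.65" --pt "0 0 0 0 0 0 0.65"

```text
time: 21.55
position: [0.5604, 0.1644, 0.0702]
tcp_rot: [-3.117, -0.004, 1.72]
wrist_force: [-0.1, 0.8, -0.7]
width: 0.652
```

```bash
python3 - <<'E'
from h import *
plan(498.2,317.9,75,-78.7,0); print(manip.sense()['joint_pos'].round(2))
E
```

```text
t 21.55 pos [560.4 164.4  70.2] turn/45 [-0.031 -0.006 -0.062] =deg [-1.4 -0.3 -2.8] shift/30 now-axes [ 5.37 -1.29 -0.11] final-axes [ 5.42 -1.03 -0.16] F [-0.1  0.8 -0.7] w 0.652
[ 0.09  0.51  1.65  0.    1.   -0.06]
```

Call:
apply_moves --pt "-0.031 -0.006 -0.062 0.6 -0.15 0 0.65" --pt "0 0 0 0.8 -0.15 -0.05 0.65" --pt "0 0 0 0.8 -0.15 0 0.65" --pt "0 0 0 0.8 -0.15 0 0.65" --pt "0 0 0 0.8 -0.15 0 0.65" --pt "0 0 0 0.8 -0.15 0 0.65" --pt "0 0 0 0.6 -0.1 0 0.65" --pt "0 0 0 0 0 0 0.65"

```text
time: 22.35
position: [0.495, 0.3104, 0.0697]
tcp_rot: [-3.139, 0.002, 1.8]
wrist_force: [-0.5, -0.8, 0.4]
width: 0.648
```

```bash
python3 - <<'E'
from h import *
plan(498.2,317.9,31,-78.7,0)
E
```

```text
t 22.35 pos [495.  310.4  69.7] turn/45 [-0.003  0.003  0.041] =deg [-0.1  0.1  1.8] shift/30 now-axes [0.22 0.16 1.29] final-axes [0.22 0.15 1.29] F [-0.5 -0.8  0.4] w 0.648
```

Call:
apply_moves --pt "0 0 0.04 0.22 0.15 0 0.65" --pt "0 0 0 0 0 0.6 0.65" --pt "0 0 0 0 0 0.4 0.65" --pt "0 0 0 0 0 0 0.65"

```text
time: 22.75
position: [0.4982, 0.3153, 0.0387]
tcp_rot: [-3.14, 0.004, 1.779]
wrist_force: [0.1, 0.5, 0.4]
width: 0.65
```

```bash
python3 - <<'E'
from h import *
plan(498.2,317.9,31,-78.7,0)
E
```

```text
t 22.75 pos [498.2 315.3  38.7] turn/45 [-0.002  0.005  0.014] =deg [-0.1  0.2  0.6] shift/30 now-axes [0.09 0.02 0.25] final-axes [0.08 0.02 0.26] F [0.1 0.5 0.4] w 0.65
```

Call:
apply_moves --pt "0 0 0.01 0.09 0.02 0.27 0.65" --pt "0 0 0 0 0 0 0.3" --pt "0 0 0 0 0 0 0.3" --pt "0 0 0 0 0 0 0.3" --pt "0 0 0 0 0 0 0.3" --force 30

```text
time: 23.25
position: [0.4994, 0.317, 0.0312]
tcp_rot: [-3.141, 0.004, 1.771]
wrist_force: [0.5, -0.4, -0.8]
width: 0.403
```

```bash
python3 - <<'E'
from h import *
plan(584.1,366.1,75,-78.7,0)
E
```

```text
t 23.25 pos [499.4 317.   31.2] turn/45 [-0.     0.005  0.004] =deg [-0.   0.2  0.2] shift/30 now-axes [ 1.04  3.09 -1.47] final-axes [ 1.05  3.09 -1.46] F [ 0.5 -0.4 -0.8] w 0.403
```

Call:
apply_moves --pt "0 0 0 0 0 -0.6 0.3" --pt "0 0 0 0.1 0.1 -0.8 0.3" --pt "0 0 0 0.2 0.5 0 0.3" --pt "0 0 0 0.25 0.7 0 0.3" --pt "0 0 0 0.25 0.7 0 0.3" --pt "0 0 0 0.2 0.7 0 0.3" --pt "0 0 0 0 0 0 0.3"

```text
time: 23.95
position: [0.5744, 0.3639, 0.0756]
tcp_rot: [3.142, 0.004, 1.773]
wrist_force: [-0.2, -0.2, -0.6]
width: 0.403
```

```bash
python3 - <<'E'
from h import *
f=np.load("top0.npz"); f2=np.load("scene0.npz")
for f,pts in((f,[(206.2,202.2),(222.7,199.3)]),(f2,[(427.1,310.7),(406.8,295.7)])):
    print(ray(pts,f["K"],f["T"],.016)*1000)
th=np.radians(11.29); 
# rectify holder top (z=16) to 0.25 mm/px from both views
out=[]
for f in(f,f2) if False else (np.load("top0.npz"),f2):
    g=np.mgrid[-40:40:.4,-60:60:.4]; W=np.stack([589.2+g[0]*np.cos(th)-g[1]*np.sin(th),341.5+g[0]*np.sin(th)+g[1]*np.cos(th),0*g[0]+16],-1).reshape(-1,3)/1000
    p=proj(W,f["K"],f["T"]).astype(np.float32).reshape(200,300,2)
    r=cv2.remap(f["im"],p[...,0],p[...,1],cv2.INTER_CUBIC); out.append(r)
r=np.vstack(out)
e=cv2.createCLAHE(4,(4,4)).apply(cv2.cvtColor(r,cv2.COLOR_RGB2GRAY))
e=cv2.resize(e,None,fx=1.4,fy=1.4); cv2.imwrite("pics/holder.png",e)
plan(584.1,366.1,75,-78.7,0)
E
```

```text
[[585.70650099 363.04588582  16.        ]
 [594.83543495 312.3006238   16.        ]]
[[584.46396044 367.64061296  16.        ]
 [594.54811168 317.96404392  16.        ]]
t 23.95 pos [574.4 363.9  75.6] turn/45 [0.    0.005 0.006] =deg [0.  0.2 0.3] shift/30 now-axes [0.01 0.33 0.02] final-axes [0.01 0.33 0.02] F [-0.2 -0.2 -0.6] w 0.403
```

View pics/holder.png

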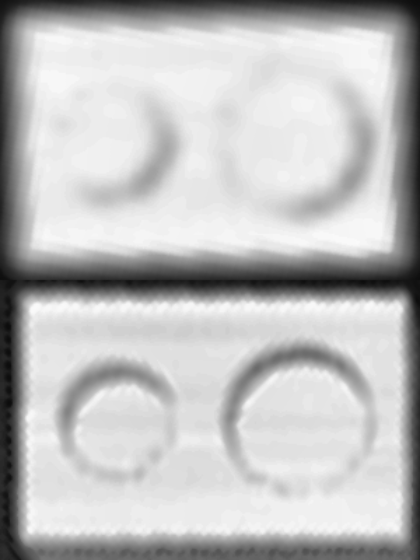

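Rectified views: in the scene half the large pocket ring centres at about (299,418) and the small one at (118,420), and the top half agrees. That gives pocket_large (584, 366.5) and pocket_small (594.6, 315.8) mm in camera terms. Allowing for the offset seen between the tool and the cameras, I'll place the large disc with the TCP at (584.6, 365.7).

Call:
apply_moves --pt "0 0.005 0 0 0.33 0 0.3" --pt "0 0 0 0 0 0.3 0.3" --pt "0 0 0 0 0 0 0.3"

```text
time: 24.25
position: [0.5821, 0.3652, 0.0649]
tcp_rot: [-3.138, 0.001, 1.773]
wrist_force: [-0.1, -1.1, -0.6]
width: 0.4
```

```bash
python3 - <<'E'
from h import *
plan(584.6,365.7,42,-78.7,0)
im,d,K,T=grab("scene")
cv2.imwrite("pics/d1.png",cv2.resize(im[240:340,370:490],None,fx=5,fy=5,interpolation=cv2.INTER_CUBIC)[:,:,::-1])
E
```

```text
t 24.25 pos [582.1 365.2  64.9] turn/45 [-0.004  0.001  0.007] =deg [-0.2  0.   0.3] shift/30 now-axes [0.   0.09 0.76] final-axes [0.   0.09 0.76] F [-0.1 -1.1 -0.6] w 0.4
```

View pics/d1.png

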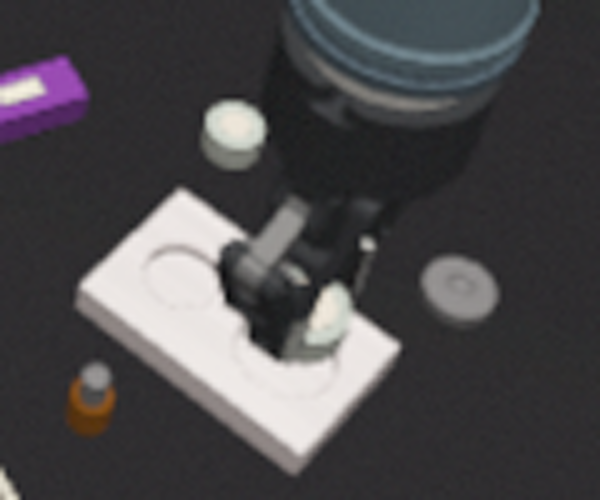

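The disc hangs held above the large pocket ring at about (288,360). Lowering it.

Call:
apply_moves --pt "0 0 0 0 0.09 0.3 0.3" --pt "0 0 0 0 0 0 0.3"

```text
time: 24.5
position: [0.5841, 0.3656, 0.056]
tcp_rot: [-3.139, 0.001, 1.774]
wrist_force: [-0.5, 0.4, -1.4]
width: 0.403
```

```bash
python3 - <<'E'
from h import *
plan(584.6,365.7,41.5,-78.7,0)
E
```

```text
t 24.5 pos [584.1 365.6  56. ] turn/45 [-0.004  0.001  0.007] =deg [-0.2  0.   0.3] shift/30 now-axes [0.   0.02 0.48] final-axes [0.   0.02 0.48] F [-0.5  0.4 -1.4] w 0.403
```

Call:
apply_moves --pt "0 0 0 0 0.02 0.2 0.3" --pt "0 0 0 0 0 0.15 0.3" --pt "0 0 0 0 0 0.08 0.3" --pt "0 0 0 0 0 0 0.3"

```text
time: 24.9
position: [0.5839, 0.3655, 0.0417]
tcp_rot: [-3.137, 0.001, 1.774]
wrist_force: [-0.5, -0.0, -1.8]
width: 0.399
```

```bash
python3 - <<'E'
from h import *
plan(584.6,365.7,41.5,-78.7,0)
E
```

```text
t 24.9 pos [583.9 365.5  41.7] turn/45 [-0.005  0.001  0.007] =deg [-0.2  0.1  0.3] shift/30 now-axes [0.   0.02 0.  ] final-axes [0.   0.02 0.01] F [-0.5 -0.  -1.8] w 0.399
```

The disc went in with no contact force, at seating height. I release and go for the small disc.

Call:
apply_moves --pt "0 0 0 0 0 0 0.5" --pt "0 0 0 0 0 0 0.55" --pt "0 0 0 0 0 -0.4 0.55" --pt "0 0 0 0 0 -0.8 0.55" --pt "0 0 0 -0.6 -0.5 0 0.55" --pt "0 0 0 -0.8 -0.7 0 0.55" --pt "0 0 0 -0.8 -0.7 0 0.55" --pt "0 0 0 -0.5 -0.5 0 0.55" --pt "0 0 0 0 0 0 0.55"

```text
time: 25.8
position: [0.5317, 0.271, 0.0875]
tcp_rot: [3.134, -0.001, 1.776]
wrist_force: [1.3, -0.3, -0.6]
width: 0.549
```

```bash
python3 - <<'E'
from h import *
plan(521.4,268,31,-78.7,0)
im,d,K,T=grab("scene"); np.savez("t4.npz",im=im)
for k in contours(im,(405,255,430,275),150): print("scene small",k.mean(0).round(),*blob(k,K,T,.016))
E
```

```text
t 25.8 pos [531.7 271.   87.5] turn/45 [ 0.01  -0.001  0.01 ] =deg [ 0.4 -0.   0.4] shift/30 now-axes [-0.03 -0.37  1.88] final-axes [-0.03 -0.36  1.88] F [ 1.3 -0.3 -0.6] w 0.549
scene small [417. 265.] [520.67100629 270.33048957] 8.386001791694824 481.6717411680147
```

Call:
apply_moves --pt "0.01 0 0.01 -0.03 -0.36 0.3 0.55" --pt "0 0 0 0 0 0.7 0.55" --pt "0 0 0 0 0 0.5 0.55" --pt "0 0 0 0 0 0 0.55"

```text
time: 26.25
position: [0.5246, 0.2721, 0.043]
tcp_rot: [3.134, -0.003, 1.768]
wrist_force: [0.3, -0.4, -0.5]
width: 0.552
```

```bash
python3 - <<'E'
from h import *
plan(521.4,268,31,-78.7,0)
E
```

```text
t 26.25 pos [524.6 272.1  43. ] turn/45 [ 0.01  -0.003 -0.001] =deg [ 0.4 -0.2 -0. ] shift/30 now-axes [-0.12 -0.14  0.4 ] final-axes [-0.11 -0.13  0.4 ] F [ 0.3 -0.4 -0.5] w 0.552
```

Call:
apply_moves --pt "0.01 -0.003 0 -0.12 -0.13 0.2 0.55" --pt "0 0 0 0 0 0.2 0.55" --pt "0 0 0 0 0 0 0.55"

```text
time: 26.55
position: [0.5216, 0.269, 0.0303]
tcp_rot: [-3.141, -0.0, 1.769]
wrist_force: [-0.3, -0.0, 0.1]
width: 0.549
```

```bash
python3 - <<'E'
from h import *
plan(521.4,268,31,-78.7,0)
E
```

```text
t 26.55 pos [521.6 269.   30.3] turn/45 [-0.001 -0.     0.001] =deg [-0.  -0.   0.1] shift/30 now-axes [-0.03 -0.01 -0.02] final-axes [-0.03 -0.01 -0.02] F [-0.3 -0.   0.1] w 0.549
```

Call:
apply_moves --pt "0 0 0 -0.02 0 -0.03 0.2" --pt "0 0 0 0 0 0 0.2" --pt "0 0 0 0 0 0 0.2" --pt "0 0 0 0 0 0 0.2" --pt "0 0 0 0 0 0 0.2"

```text
time: 27.05
position: [0.5228, 0.2687, 0.0328]
tcp_rot: [3.14, -0.001, 1.769]
wrist_force: [-0.1, 0.7, 0.1]
width: 0.283
```

```bash
python3 - <<'E'
from h import *
plan(594.8,315.2,75,-78.7,0)
E
```

```text
t 27.05 pos [522.8 268.7  32.8] turn/45 [ 0.003 -0.001  0.001] =deg [ 0.1 -0.   0. ] shift/30 now-axes [ 1.05  2.66 -1.4 ] final-axes [ 1.05  2.66 -1.41] F [-0.1  0.7  0.1] w 0.283
```

Call:
apply_moves --pt "0 0 0 0 0 -0.6 0.2" --pt "0 0 0 0.1 0.1 -0.8 0.2" --pt "0 0 0 0.2 0.5 0 0.2" --pt "0 0 0 0.3 0.7 0 0.2" --pt "0 0 0 0.3 0.7 0 0.2" --pt "0 0 0 0.15 0.6 0 0.2" --pt "0 0 0 0 0 0 0.2"

```text
time: 27.75
position: [0.5944, 0.3159, 0.0769]
tcp_rot: [3.14, -0.001, 1.768]
wrist_force: [-0.2, -0.4, 0.2]
width: 0.284
```

```bash
python3 - <<'E'
from h import *
plan(595.2,315.8,55,-78.7,0)
E
```

```text
t 27.75 pos [594.4 315.9  76.9] turn/45 [ 0.002 -0.001 -0.   ] =deg [ 0.1 -0.  -0. ] shift/30 now-axes [-0.01  0.02  0.73] final-axes [-0.01  0.03  0.73] F [-0.2 -0.4  0.2] w 0.284
```

Call:
apply_moves --pt "0 0 0 0 0.02 0.4 0.2" --pt "0 0 0 0 0 0.3 0.2" --pt "0 0 0 0 0 0 0.2"

```text
time: 28.05
position: [0.5927, 0.3151, 0.0531]
tcp_rot: [-3.139, -0.0, 1.768]
wrist_force: [-1.5, -0.1, -0.9]
width: 0.285
```

```bash
python3 - <<'E'
from h import *
plan(595.2,315.8,43,-78.7,0)
im,d,K,T=grab("scene")
cv2.imwrite("pics/d2.png",cv2.resize(im[250:340,370:480],None,fx=5,fy=5,interpolation=cv2.INTER_CUBIC)[:,:,::-1])
E
```

```text
t 28.05 pos [592.7 315.1  53.1] turn/45 [-0.003 -0.     0.   ] =deg [-0.1 -0.   0. ] shift/30 now-axes [0.01 0.09 0.34] final-axes [0.01 0.09 0.34] F [-1.5 -0.1 -0.9] w 0.285
```

View pics/d2.png

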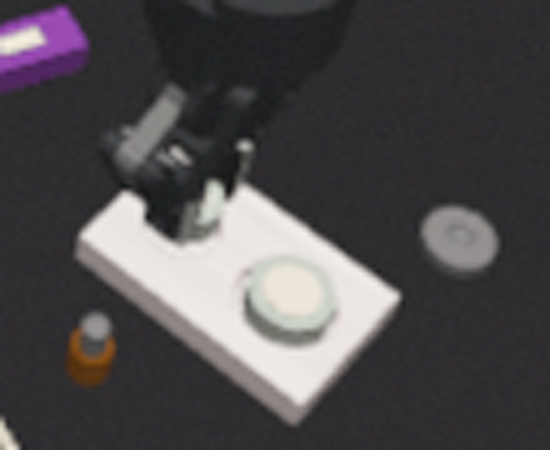

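The large disc sits flat and level in its pocket at (290,298), and the small one is over its own pocket at about (190,225). Trim x and lower it.

Call:
apply_moves --pt "0 0 0 0.01 0.09 0 0.2" --pt "0 0 0 0 0.01 0.15 0.2" --pt "0 0 0 0 0 0.12 0.2" --pt "0 0 0 0 0 0.05 0.2" --pt "0 0 0 0 0 0 0.2"

```text
time: 28.6
position: [0.5952, 0.3156, 0.0436]
tcp_rot: [-3.139, -0.0, 1.768]
wrist_force: [-0.3, -0.6, -0.2]
width: 0.285
```

```bash
python3 - <<'E'
from h import *
plan(595.2,315.8,43,-78.7,0)
E
```

```text
t 28.6 pos [595.2 315.6  43.6] turn/45 [-0.003 -0.    -0.   ] =deg [-0.1 -0.  -0. ] shift/30 now-axes [0.01 0.   0.02] final-axes [0.01 0.   0.02] F [-0.3 -0.6 -0.2] w 0.285
```

Call:
apply_moves --pt "0 0 0 0 0 0.04 0.2" --pt "0 0 0 0 0 0 0.4" --pt "0 0 0 0 0 0 0.45" --pt "0 0 0 0 0 -0.4 0.45" --pt "0 0 0 0 0 -0.9 0.5" --pt "0 0 0 0 -0.5 -0.9 0.5" --pt "0 0 0 0 -1 -0.5 0.5" --pt "0 0 0 0 -1 0 0.5" --pt "0 0 0 0 -1 0 0.5" --pt "0 0 0 0 -1 0 0.5" --pt "0 0 0 0 -1 0 0.5" --pt "0 0 0 0 -1 0 0.5"

```text
time: 29.8
position: [0.4051, 0.2777, 0.1353]
tcp_rot: [3.127, -0.003, 1.766]
wrist_force: [0.6, 0.1, -0.1]
width: 0.5
```

```bash
python3 - <<'E'
from h import *
s=manip.sense(); print(s["time"],s["position"],s["wrist_force"])
im,d,K,T=grab("top"); im2,d2,K2,T2=grab("scene")
for n,I,KK,TT,r in(("top",im,K,T,(190,213,250,245)),):
    for k in contours(I,r,70): print("front blobs",k.mean(0).round(1),*blob(k,KK,TT,.014))
for n,dd,KK,TT in(("top",d,K,T),("scene",d2,K2,T2)):
    P=cloud(dd,KK,TT)
    for nm,c in(("L",(584,366)),("S",(594.6,315.8)),("blk",(589,341.5))):
        m=np.hypot(P[...,0]-c[0],P[...,1]-c[1])<(8 if nm!="blk" else 4); q=P[m]; A=np.c_[q[:,:2]-c,np.ones(len(q))]; print(n,nm,"z",np.median(q[:,2]).round(1),"slope deg",np.degrees(np.linalg.lstsq(A,q[:,2],rcond=None)[0][:2]).round(1),len(q))
a=cv2.resize(im2[240:340,370:480],None,fx=3.6,fy=4,interpolation=cv2.INTER_CUBIC); b=cv2.resize(im2[175:275,235:335],None,fx=4,fy=4,interpolation=cv2.INTER_CUBIC)
cv2.imwrite("pics/fin.png",np.hstack([a,b])[:,:,::-1])
E
```

```text
29.8 [0.40505758 0.27769782 0.13530388] [ 0.62941566  0.06537148 -0.1240561 ]
front blobs [200.8 231.2] [496.72992899 378.15528819] 67.09834720718153 868.7753651686944
front blobs [207.2 213.8] [549.09121153 367.69776204] -85.20408365786714 571.7360314624384
top L z 26.4 slope deg [ 1.5 -2.4] 21
top S z 26.3 slope deg [-0.8  3.5] 22
top blk z 15.9 slope deg [-13.8 -21.9] 5
scene L z 26.0 slope deg [ 2.5 -5.8] 47
scene S z 26.1 slope deg [2.  1.9] 38
scene blk z 15.9 slope deg [19.8 -0.3] 11
```

View pics/fin.png

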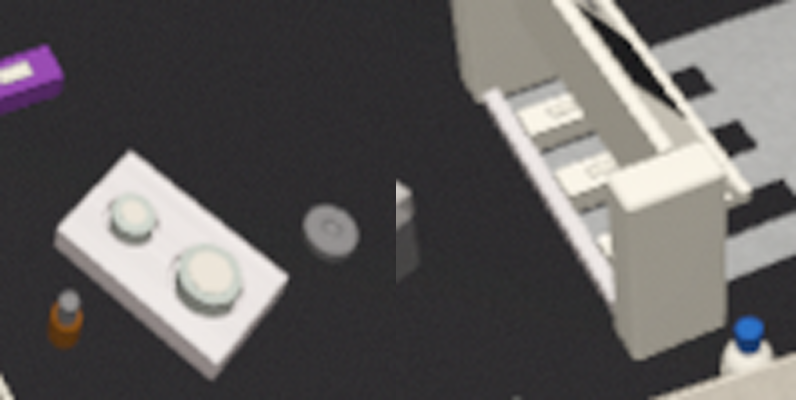

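Both disc tops read 26 mm, so they are seated flat, and the cap has not moved. One last numeric check of the cartridges, from the scene camera behind the bridge.

```bash
python3 - <<'E'
from h import *
im,d,K,T=grab("scene"); g=im.min(2).astype(np.float32)
def samp(u,v,z):
    p=proj(np.c_[(U*(640.3+np.atleast_1d(u)[:,None])+V*(48.1+np.atleast_1d(v)[:,None])),np.full(max(np.size(u),np.size(v)),z)]/1000,K,T).astype(np.float32)
    return cv2.remap(g,p[:,0].reshape(-1,1),p[:,1].reshape(-1,1),cv2.INTER_LINEAR).ravel()
v=np.arange(-90,90,.5)
for u in(58,66):
    s=samp(np.full(v.size,u),v,18); w=s>185; e=np.flatnonzero(np.diff(w.astype(int))); print("u",u,"white v edges",v[e],"n")
for k in(-60,0):
  for o in(-6,0,6):
    u=np.arange(55,95,2.); print(k+o,samp(u,np.full(u.size,k+o),18).astype(int).tolist())
P=cloud(d,K,T); uu=P[...,:2]@U-640.3; vv=P[...,:2]@V-48.1; Z=P[...,2]
for k in(-60,0,60):
    m=(abs(vv-k)<7)&(Z>13.5)&(Z<24)&(uu>40)&(uu<85); print(k,m.sum(),"u max",np.percentile(uu[m],[50,95,99]).round(1) if m.sum() else None,"z",np.median(Z[m]).round(1) if m.sum() else None)
    m=(abs(vv-k)<24)&(Z>12)&(Z<24)&(uu>45)&(uu<72); print("   v range",np.percentile(vv[m],[2,98]).round(1) if m.sum() else None)
E
```

```text
u 58 white v edges [-75.  -47.  -14.5  13. ] n
u 66 white v edges [-74.5 -47.  -15.5  12.5] n
-66 [221, 223, 229, 231, 231, 231, 231, 232, 229, 217, 198, 202, 223, 228, 228, 221, 199, 141, 90, 59]
-60 [209, 211, 223, 230, 231, 231, 231, 232, 230, 225, 198, 199, 216, 228, 228, 221, 199, 151, 90, 51]
-54 [215, 222, 229, 231, 231, 231, 231, 232, 230, 223, 199, 198, 213, 228, 228, 218, 191, 132, 87, 56]
-6 [224, 227, 231, 231, 231, 231, 230, 230, 230, 219, 199, 187, 212, 224, 226, 221, 191, 143, 89, 49]
0 [209, 214, 224, 231, 231, 231, 231, 231, 232, 222, 202, 193, 215, 227, 226, 223, 199, 144, 80, 53]
6 [210, 219, 228, 231, 231, 231, 232, 232, 230, 219, 197, 185, 211, 224, 226, 219, 187, 136, 82, 46]
-60 53 u max [59.  74.8 75.7] z 17.7
   v range [-70.7 -46.8]
0 63 u max [58.9 74.6 76.1] z 17.6
   v range [-10.7  13.7]
60 9 u max [74.7 75.8 75.9] z 17.0
   v range [50.7 58. ]
```

```bash
python3 -c "
from h import *
print(manip.sign_off(), manip.sense()['time'])"
```

```text
the job is handed in; nothing more can be done
the job is handed in; nothing more can be done
```

The reader is loaded and both discs are in their holder pockets. I handed the job in at about 30 s of the 72 s allowed.

**Cartridges:** I gripped each one, straightened it in its lane and slid it under the bridge, leaned back 24°, until the stop pushed back with 11–32 N.
- The last camera check read the far ends at 75–76 mm, where the stop is.
- Lanes 2 and 3 were within about 1 mm of the stripe middles.
- Lane 1 was mostly hidden by a pillar. Its far end reads flush, but its centring rests on the arm's position, not on a picture.

**Discs:** Both went in without force, white face up. Their tops read 26 mm, which is right for sitting on the pocket bottoms. The slope fits gave about 1–6°, which is depth noise on so few points; in the pictures both look flat.

**Bystanders:** The cap is measured in its old place. The vial and dropper look unmoved in the scene pictures. I did not check the jar again at the end, but the arm never worked near it.

**Setback:** The first approach at 35° lean ran joint 4 into its limit. I backed off and used smaller leans after that; nothing was touched.

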